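# Load, lock and start the plaster drying chest

## Robot

A 6-joint arm with a two-finger parallel gripper is mounted at the origin on a cart in front of the work surface, level with it; the furniture and walls round the work are solid. World frame = base frame: x ahead of the robot, y to its left, z up, the work surface at z = 0. Lengths are in m, angles in rad, forces in N, time in s.
With the tool pointing down it reaches from about 0.4 to 0.825 m from the base axis. Payload 7 kg.
Tool frame: the origin (TCP) lies on the mounting face of the last link; the fingertips stand 178 mm ahead of it and the grasp point (between the pads) lies 159 mm ahead of it; z points along the fingers, y is the line along which they close (so a half turn about z gives the same grasp; the last joint's range is limited). The gripper opens to 88 mm and grips with 3 to 60 N. Pads are 19 mm wide; open, the fingers measure 130 mm over their backs; the gripper's body (78 mm by 193 mm) begins 47 mm behind the grasp point.
Start: joints at [-0.876, 0.359, 0.012, 0, -1.224, -0.288], TCP at [0.267, -0.62, 0.405] pointing down, gripper open.
Joint ranges: [-3.07, 3.07], [-1.43, 2.12], [-1.02, 1.25], [-3.03, 1.67], [-3.05, -0], [-3.03, 3.03]. Speed limits (rad/s): [2.39, 2.39, 3.01, 3.14, 3.14, 3.14].

## Interface

Orientations are given as a unit quaternion [x, y, z, w].
In Python, from workcell import monitor, camera, camera_model, ticket gives the robot as it stands.
- The arm moves only by the shell command python3 -m pendant 'ROWS' [OPENING] [FORCE]. ROWS is JSON, a list of rows, each a list of 6 numbers: the shift along the world's x, y, z as a fraction of full scale, then the turn, a rotation vector about the world's x, y, z as a fraction of full scale. A call has 1 to 20 rows; each row shifts and turns the commanded pose from where the row before left it; what a row does not reach is not made up. Full scale, the value 1, is 0.4 m for a shift and 180 degrees for a turn. A row lasts 1/12 s, in which the tool goes at most 41.7 mm and 7.16 degrees, less where a joint would pass 70% of its speed; a pose out of reach is approached as far as the arm can. A call with a number of a shift or a turn outside -1 to 1 is refused whole. A call with a gripper value outside its range is refused whole. OPENING is the gripper command: -1 is shut, 1 is fully open, values between are in proportion, set as the call begins (- or left out, the last holds). The fingers move at their own pace and stop on an object; FORCE is the grip in N (left out, the last holds). Time passes only in rows, so rows that do not move let the fingers close. It gives the time, the measured TCP pose, the force, the opening and the grip force at its end, in the units of the state.
- monitor.sense(): the state, without advancing time (a new reading comes with each control period).
- camera(name): name is "side" or "top" or "wrist"; returns (picture, depth): 400x640x3 uint8, red, green, blue; 400x640 float32, m along the optical axis (not along the pixel's ray), 0 where there is no reading.
- camera_model(name): a dict with "fx", "fy", "cx", "cy" (pixels), "R" (3x3) and "t" (3): a world point X has camera coordinates R X + t. Camera axes: x right, y down, z forward; pixel columns grow to the right and rows downward; lengths in m; the calibration is good to about 2 mm. A picture is of the moment at which its call begins: read the wrist's pose just before it. camera_model takes no time and is no camera call; for the wrist camera it gives the pose at the moment of the call.
- ticket.sign_off(): hands the job in; it is judged then, once.
The state is a dict: "clock": time; "joint_pos": joint angles; "qvel": joint speeds; "tau": joint torques, N m; "position": TCP position; "eef_rot": TCP orientation; "contact_force": force on the tool from outside, world axes, zero at the start; "moment": the same for the moment, N m; "width": finger opening in m; "grasp_force": force on a finger pad.
Only numpy, scipy, OpenCV 4.12 (cv2) and the standard library are available. Lean on these libraries where they do the work, as an engineer would, in place of code of your own. Each camera call takes 0.05 s, during which the arm holds its last target. There are 200 camera calls.

## Task

Lay every plaster blank that stands on the bench flat on the wire rack in the drying chest, side by side and not one on another. Then close the lid, swing its hasp down over the staple, take the red-handled pin from its parking eye and drop it fully home through the staple in front of the hasp, and only then start the drying by turning the timer to five hours: five clicks clockwise from the red zero mark. Leave the loop tool, the marker pen and the cup where they are.

Things in the scene. Friction and masses are not known exactly. Their poses are not given: they have to be found in the camera images.
- chest: Grey-blue sheet-metal drying chest, 180 mm deep (x) by 280 mm wide (y), fixed to the bench. Origin under its centre on the bench; x points from its front to its hinged back, y to its left, z up. Its walls are 12 mm thick with their rim at z = 100 mm; inside, 156 x 256 mm, the wire rack is a level surface at z = 46 mm. Front face at x = -90 mm. On its right side (y = -140 to -257 mm, x = -86 to 26 mm) the dark timer housing, top at z = 79 mm.
- lid (a joint): Hinge of the lid: 0 shut, grows as it opens, at most 1.85 rad; a stiff friction hinge (about 0.5 N m), so the lid stays where it is put and must be brought right down. Lid 180 x 280 mm, 18 mm thick; shut, its top is at z = 119 mm in the chest frame. It stands open at the start.
- lid_hinge (a point): Midpoint of the lid's hinge line, on the lid's inner face, at (90, 0, 101) mm in the chest frame; the line runs along the chest's y. Does not move as the lid turns.
- lid_tab (a point): Middle of the black lift tab on the lid's free edge: 60 mm wide (y), 6 mm thick, jutting 18 mm out of the edge, 85 mm to the left of the chest's middle, 188 mm from the hinge line and 13 mm above the lid's inner face (5 mm below its outer face).
- hasp (a joint): Hinge of the hasp on the lid's front edge: 0 when the strap hangs parallel to the chest's front with the lid shut (its home over the staple), pi/2 when it sticks straight out, grows to 2.6 rad as it is folded up and back. Light friction (0.022 N m): it stays where it is put. The strap is a brass plate 54 mm wide, 3 mm thick and 87 mm long from the hinge line, with a 33 mm wide slot from 49 to 70 mm below the hinge line, which the staple passes through.
- hasp_hinge (a point): Midpoint of the hasp's hinge line (knuckle 7 mm thick, 56 mm long), in the lid's front edge: 180 mm from the lid's hinge line; with the lid shut it lies at (-90, 0, 112) mm in the chest frame. When the hasp is home the strap's front face is at x = -93 mm, vertically below the knuckle's front.
- hasp_end (a point): Middle of the rolled free end of the hasp strap, 84 mm from its hinge line.
- staple (a point): Centre of the opening of the staple, a level steel loop (rod 6 mm thick) that juts 39 mm from the middle of the chest's front at z = 58 mm: its opening is 16 mm wide along y and looks straight up. With the hasp home, the opening in front of the strap runs from 17 mm behind this point (+x) to 13 mm before it (-x); at the point the pin's flange passes clear of the hasp. Axes as the chest's.
- parking_eye (a point): Centre of the opening of the parking eye, a loop like the staple, 98 mm to the right of it, in which the pin stands at the start. Axes as the chest's.
- pin: Retaining pin, standing upright: origin at the point of its steel shank (8 mm thick, 46 mm long), z up along it; then a flange 26 mm across and 4 mm thick, and a red handle 16 mm across from 50 to 130 mm above the point. Home, its flange lies on the loop and its point is 43 mm below the loop's centre. 70 g.
- dial (a joint): Timer dial, its axis upright: angle in rad, 0 at the red mark (pointer towards the back of the chest), growing clockwise seen from above, up to 8 clicks (4.19 rad). A click every 30 degrees (pi/6) = one hour; a sprung ball pulls it into the nearest click (about 0.1 N m to get over).
- dial_grip (a point): On the dial's axis at grip height, 97 mm above the bench (turns with the dial; its x points along the pointer). The grip is a black bar 42 mm long along the pointer, 12 mm thick, 22 mm high (86 to 108 mm above the bench), with a white line on its pointer half, on a skirt 49 mm across; black marks on the pale plate are the hours, every fourth longer.
- blank_a: Cream plaster blank 40 (x) x 55 (y) x 16 mm; origin under its centre. 50 g. May be absent.
- blank_b: Cream plaster blank 48 x 48 x 20 mm; origin under its centre. 60 g. May be absent.
- blank_c: Cream plaster blank 30 (x) x 60 (y) x 14 mm; origin under its centre. 70 g. May be absent.
- blank_d: Cream plaster blank like blank_a, 40 (x) x 55 (y) x 16 mm; origin under its centre. 50 g. May be absent.
- loop_tool_1: Wooden loop tool, 169 mm long, lying to the right; leave alone.
- marker: Red and white marker pen, 135 mm long, lying at the front left; leave alone.
- cup_b: Small pink-stained cup, 79 mm across, 63 mm high, at the back left; leave alone.

How it is judged:
By the outcome, as a careful person would: the job done as asked, in the order asked, and still so for the second after the job is handed in, with the robot touching nothing.
Of blank_a, blank_b, blank_c, blank_d only 2 to 4 are there at a start; the rules pass over those that are not, and their reading is None.
At some moment in a run one of blank_a, blank_b, blank_c, blank_d may be knocked a few centimetres aside while the robot is not near it.
It also fails if it takes over 210 s, if anything falls off the work surface, if the arm or the gripper's body presses on something with over 40 N, if the wrist force passes 120 N, or if a joint passes its speed limit or range.

## Working session

There is one attempt and no reset: what is moved stays moved. The work goes in short steps, Python scripts to look and compute and a shell command to move; the robot and the scene stay as the last step left them, time stands still between calls to the robot, and variables do not carry over. Pictures are saved under pics/ and viewed, at most 14 in all, crops included, and the job is handed in when it is done.

```bash
mkdir -p pics; ls
cat > h.py <<'E'
import numpy as np, cv2
from workcell import monitor, camera, camera_model, ticket
from scipy.spatial.transform import Rotation as R
def snap(n,f):
    m=camera_model(n); p,d=camera(n); cv2.imwrite(f'pics/{f}.png',p[:,:,::-1]); np.savez(f'pics/{f}.npz',d=d,p=p,**m); return p,d,m
def cloud(f):
    z=np.load(f'pics/{f}.npz'); d=z['d']; v,u=np.mgrid[:400,:640]
    c=np.stack([(u-z['cx'])/z['fx']*d,(v-z['cy'])/z['fy']*d,d],-1)
    w=(c-z['t'])@z['R']; w[d==0]=np.nan; return w
def st():
    s=monitor.sense(); print(round(s['clock'],2),'pos',np.round(s['position'],4),'rot',np.round(R.from_quat(s['eef_rot']).as_matrix(),3).tolist(),'F',np.round(s['contact_force'],1),'w',round(s['width'],4),s['grasp_force'])
E
python3 -c "
from h import *
st()
snap('top','top0');snap('side','side0')
print(camera_model('top'),camera_model('side'))"
```

```text
pics
0.0 pos [ 0.267  -0.6197  0.4037] rot [[-0.918, -0.396, -0.001], [-0.396, 0.918, 0.001], [0.0, 0.002, -1.0]] F [-0.1 -0.6  1.1] w 0.0876 0.0
{'fx': 377.67918374569825, 'fy': 377.67918374569825, 'cx': 323.5566634766454, 'cy': 196.77445071000986, 'R': array([[ 0.00397248, -0.99992459,  0.01162081],
       [-0.99916955, -0.0044402 , -0.04050295],
       [ 0.04055149, -0.01145026, -0.99911184]]), 't': array([0.01621276, 0.5049475 , 1.28333259])} {'fx': 420.6587353183027, 'fy': 420.6587353183027, 'cx': 318.80678384487277, 'cy': 201.29803305861518, 'R': array([[-0.99559254, -0.09371606,  0.00357565],
       [-0.0596725 ,  0.60359621, -0.79505397],
       [ 0.07235108, -0.79176317, -0.60652816]]), 't': array([0.50885191, 0.11859131, 1.39683559])}
```

View pics/top0.png

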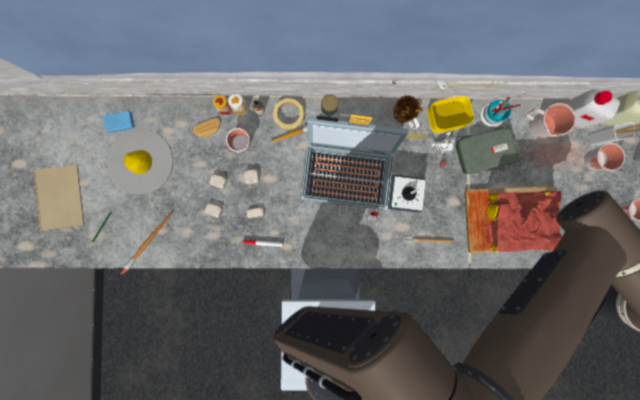

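View pics/side0.png

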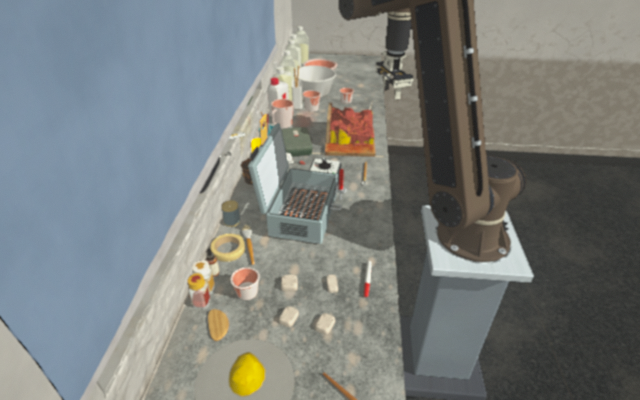

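Top view: four blanks at about (217,180), (251,177), (213,210) and (255,212). The chest is centred near (347,175), the pin is at (375,213) and the dial at (408,192). The lid stands open.

```bash
cat >> h.py <<'E'
def blanks(f,box=(0.2,0.9,0.02,0.6)):
    w=cloud(f); p=np.load(f'pics/{f}.npz')['p']
    hsv=cv2.cvtColor(p,cv2.COLOR_RGB2HSV)
    m=(w[...,2]>0.007)&(w[...,2]<0.03)&(w[...,0]>box[0])&(w[...,0]<box[1])&(w[...,1]>box[2])&(w[...,1]<box[3])
    n,l,s,c=cv2.connectedComponentsWithStats(m.astype(np.uint8))
    for i in range(1,n):
        if s[i,4]<25: continue
        q=w[l==i]; r=cv2.minAreaRect((q[:,:2]*1000).astype(np.float32))
        print('px',np.round(c[i]),s[i,4],'rect mm',np.round(r[0],1),np.round(r[1],1),round(r[2],1),'ztop',np.round(np.nanmedian(q[:,2])*1000,1),'col',np.round(p[l==i].mean(0)))
E
python3 -c "
from h import *
blanks('top0');
for f in ['top0','side0']:
  w=cloud(f)
  m=(abs(w[...,2]-0.1)<0.004)&(w[...,1]>-.35)&(w[...,1]<.15)&(w[...,0]<.75)
  q=(w[m][:,:2]*1000).astype(np.float32); print(f,len(q),cv2.minAreaRect(q),q.min(0),q.max(0))
w=cloud('top0')
for v,u in [(197,320),(197,375),(185,305),(165,309),(165,388),(190,385),(100,270),(192,408),(213,375),(188,408),(260,350)]: print((u,v),np.round(w[v,u]*1000))
p=cv2.imread('pics/top0.png'); cv2.imwrite('pics/c1.png',cv2.resize(p[110:230,290:450],None,fx=5,fy=5,interpolation=cv2.INTER_CUBIC))
"
```

```text
px [243.  92.] 460 rect mm [860.2 310.5] [577.7  12.8] 89.6 ztop 15.8 col [168. 164. 161.]
px [288. 113.] 403 rect mm [790. 141.] [103.3 101.4] 28.9 ztop 23.7 col [194. 174. 119.]
px [244. 110.] 31 rect mm [801.4 294.7] [20.3 50.4] 45.5 ztop 20.2 col [129. 115.  88.]
px [206. 127.] 258 rect mm [741.3 419.9] [50.6 96.6] 27.7 ztop 9.5 col [185. 147.  86.]
px [291. 134.] 150 rect mm [717.6 136.9] [ 21.8 132.4] 24.8 ztop 12.4 col [169. 130.  75.]
px [236. 138.] 74 rect mm [700.7 313.5] [35.3 58.1] 42.0 ztop 16.4 col [140. 104.  96.]
px [315. 162.] 151 rect mm [623.4  41.5] [49.6 73.9] 83.8 ztop 23.1 col [73. 71. 72.]
px [251. 176.] 179 rect mm [574.6 266.2] [44.4 46.6] 7.4 ztop 18.7 col [195. 185. 172.]
px [217. 181.] 171 rect mm [559.  381.3] [52. 39.] 71.9 ztop 15.1 col [194. 184. 171.]
px [315. 185.] 236 rect mm [544.8  46.1] [58.7 71.1] 83.8 ztop 22.7 col [65. 61. 60.]
px [213. 209.] 168 rect mm [459.7 394.7] [52.  37.6] 70.6 ztop 15.3 col [193. 183. 170.]
px [255. 212.] 136 rect mm [451.6 252.6] [28.4 57.5] 10.5 ztop 13.1 col [200. 190. 178.]
px [160. 225.] 81 rect mm [411.2 569.7] [ 12.2 107.3] 53.9 ztop 11.6 col [149. 104.  68.]
px [263. 242.] 164 rect mm [348.9 225.2] [132.1  15. ] 87.0 ztop 14.0 col [182. 145. 144.]
top0 908 ((566.5400390625, -94.38746643066406), (355.7381591796875, 181.99293518066406), 83.35340118408203) [ 466.26514 -268.87192] [676.09656  91.21291]
side0 703 ((301.9839172363281, -60.893280029296875), (356.5163879394531, 746.0183715820312), 83.2051010131836) [ -62.955753 -266.92853 ] [692.5791  93.9671]
(320, 197) [500.  31. 100.]
(375, 197) [ 504. -155.   31.]
(305, 185) [538.  79. 102.]
(309, 165) [611.  68.  37.]
(388, 165) [ 606. -189.   87.]
(385, 190) [ 525. -179.   86.]
(270, 100) [842. 206.  -1.]
(408, 192) [ 517. -249.  105.]
(375, 213) [ 450. -138.  144.]
(408, 188) [ 531. -254.   88.]
(350, 260) [288. -74.  -4.]
```

View pics/c1.png

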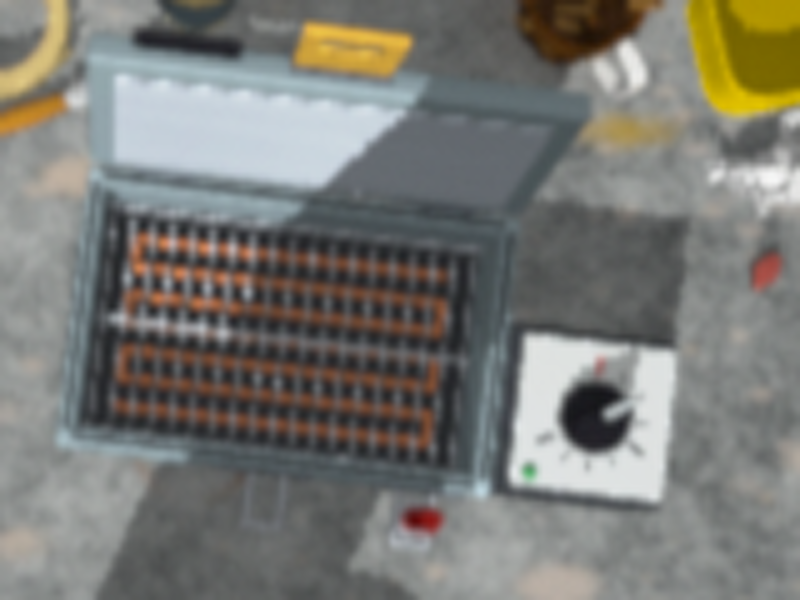

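The crop shows the chest turned about −6.7°. The dial's pointer is already about two clicks past the red mark, not at zero, so I'll check it up close. The staple is near crop pixel (263,500) and the red pin near (422,520).

```bash
python3 -c "
from h import *
z=np.load('pics/top0.npz')
def onplane(u,v,h):
  r=np.array([(u-z['cx'])/z['fx'],(v-z['cy'])/z['fy'],1.])@z['R']; o=-z['R'].T@z['t']; return o+r*(h-o[2])/r[2]
for n,(u,v),h in [('FL',(62,441),.1),('FR',(490,493),.1),('BLin',(108,207),.1),('BR',(519,222),.1),('pintop',(425,518),.145),('dial',(595,415),.108),('staple',(263,500),.058),('redmark',(600,365),.08)]:
  print(n,np.round(onplane(290+(u-2)/5,110+(v-2)/5,h)*1000,1))
w=cloud('top0'); m=(abs(w[...,2]-0.1)<0.008)&(w[...,1]>-.24)&(w[...,1]<.15)&(w[...,0]<.72)
th=np.radians(-6.7); q=w[m][:,:2]*1000; Q=q@np.array([[np.cos(th),-np.sin(th)],[np.sin(th),np.cos(th)]])
print('hist x',np.histogram(Q[:,0],bins=np.arange(440,720,6))); print('hist y',np.histogram(Q[:,1],bins=np.arange(-220,170,6)))
# lid: fit plane of tilted points
m=(w[...,2]>.14)&(w[...,2]<.35)&(w[...,1]>-.2)&(w[...,1]<.15)&(w[...,0]>.62)&(w[...,0]<.8); print('lid',np.nanmin(w[m],0),np.nanmax(w[m],0))
"
```

```text
FL [497.7  88.  100. ]
FR [ 465.7 -185.   100. ]
BLin [647.7  59.5 100. ]
BR [ 639.6 -204.2  100. ]
pintop [ 449.7 -136.9  145. ]
dial [ 515.4 -250.5  108. ]
staple [460.9 -42.7  58. ]
redmark [ 549.4 -260.6   80. ]
hist x (array([  0,   0,   1,   1,   2,   0,   0, 153, 163,  30,  11,  13,  15,
        16,  15,  22,  14,  14,  12,  14,  16,  15,  14,  12,  16,  13,
        16,  14,  14,  15,  16,  10,  14,  14,  17, 178, 152,  60,   0,
         0,   0,   0,   0,   0,   0,   0]), array([440, 446, 452, 458, 464, 470, 476, 482, 488, 494, 500, 506, 512,
       518, 524, 530, 536, 542, 548, 554, 560, 566, 572, 578, 584, 590,
       596, 602, 608, 614, 620, 626, 632, 638, 644, 650, 656, 662, 668,
       674, 680, 686, 692, 698, 704, 710, 716]))
hist y (array([  0,   0,   0,   0,   0,   0,   3,   5,   0,   0,   0,   0,   0,
         0,   0,  80, 114,  39,  13,  16,  16,  18,  16,  17,  17,  17,
        18,  14,  15,  16,  16,  14,  15,  16,  18,  14,  13,  13,  18,
        15,  14,  18,  16,  15,  13,  12,  16,  17,  16,  13,  15,  17,
        17,  15,  15,  18,  17,  15,  13,  41, 106,  77,   0,   0]), array([-220, -214, -208, -202, -196, -190, -184, -178, -172, -166, -160,
       -154, -148, -142, -136, -130, -124, -118, -112, -106, -100,  -94,
        -88,  -82,  -76,  -70,  -64,  -58,  -52,  -46,  -40,  -34,  -28,
        -22,  -16,  -10,   -4,    2,    8,   14,   20,   26,   32,   38,
         44,   50,   56,   62,   68,   74,   80,   86,   92,   98,  104,
        110,  116,  122,  128,  134,  140,  146,  152,  158,  164]))
lid [ 0.64866845 -0.19978473  0.14016026] [0.71722625 0.06968516 0.34847084]
```

```bash
python3 -m pendant '[[0.046,0.08,0,0,0,0],[0.046,0.08,0,0,0,0],[0.046,0.08,0,0,0,0],[0.046,0.08,0,0,0,0],[0.046,0.08,0,0,0,0],[0.046,0.08,0,0,0,0],[0.046,0.08,0,0,0,0],[0.046,0.08,0,0,0,0],[0.046,0.08,0,0,0,0],[0.046,0.08,0,0,0,0]]' 1 20
python3 -m pendant '[[0,0.09,0,0,0,-0.005],[0,0.09,0,0,0,-0.005],[0,0.09,0,0,0,-0.005],[0,0.09,0,0,0,-0.005],[0,0.09,0,0,0,-0.005],[0,0.09,0,0,0,-0.005],[0,0.09,0,0,0,-0.005],[0,0.09,0,0,0,-0.005],[0,0.09,0,0,0,-0.005],[0,0.09,0,0,0,-0.005],[0,0.09,0,0,0,-0.005],[0,0.09,0,0,0,-0.005],[0,0.09,0,0,0,-0.005],[0,0.09,0,0,0,-0.006],[0,0.09,0,0,0,0],[0,0,0,0,0,0],[0,0,0,0,0,0]]'
python3 -c "
from h import *
st(); snap('wrist','w1'); w=cloud('w1'); print(np.nanmin(w.reshape(-1,3),0)); blanks('w1'); blanks('top0')"
```

```text
clock: 0.93
position: [0.4514, -0.2981, 0.4045]
eef_rot: [-0.202, 0.979, 0.0, -0.0]
contact_force: [1.1, 0.1, -0.5]
width: 0.0877
grasp_force: 0.0
clock: 2.35
position: [0.4508, 0.2418, 0.4039]
eef_rot: [-0.093, 0.996, -0.0, -0.001]
contact_force: [0.1, -1.3, -0.2]
width: 0.0883
grasp_force: 0.0
2.35 pos [0.4508 0.2418 0.4039] rot [[-0.983, -0.185, -0.001], [-0.185, 0.983, -0.001], [0.001, -0.001, -1.0]] F [ 0.1 -1.3 -0.2] w 0.0883 0.0
[-0.17204859 -0.17567569 -0.76674509]
px [318.  90.] 1391 rect mm [348.2 227.2] [134.4  15.8] 86.4 ztop 14.8 col [188. 151. 148.]
px [563. 184.] 635 rect mm [408.6 570.5] [ 12.1 110.3] 53.1 ztop 10.8 col [151. 107.  74.]
px [324. 174.] 880 rect mm [450.2 253.8] [29.  57.7] 9.3 ztop 14.3 col [212. 203. 187.]
px [182. 204.] 645 rect mm [543.7  78.4] [149.8  63.4] 23.0 ztop 20.5 col [122. 133. 132.]
px [424. 199.] 1029 rect mm [458.5 395.5] [53.5 38.3] 68.7 ztop 16.2 col [200. 191. 175.]
px [144. 219.] 58 rect mm [553.9  24.5] [ 9.1 13.3] 86.3 ztop 23.8 col [46. 46. 45.]
px [153. 222.] 56 rect mm [555.7  36.3] [ 8.8 13.7] 85.5 ztop 23.8 col [48. 48. 46.]

[... 1154 characters left out ...]
15. 162.] 151 rect mm [623.4  41.5] [49.6 73.9] 83.8 ztop 23.1 col [73. 71. 72.]
px [251. 176.] 179 rect mm [574.6 266.2] [44.4 46.6] 7.4 ztop 18.7 col [195. 185. 172.]
px [217. 181.] 171 rect mm [559.  381.3] [52. 39.] 71.9 ztop 15.1 col [194. 184. 171.]
px [315. 185.] 236 rect mm [544.8  46.1] [58.7 71.1] 83.8 ztop 22.7 col [65. 61. 60.]
px [213. 209.] 168 rect mm [459.7 394.7] [52.  37.6] 70.6 ztop 15.3 col [193. 183. 170.]
px [255. 212.] 136 rect mm [451.6 252.6] [28.4 57.5] 10.5 ztop 13.1 col [200. 190. 178.]
px [160. 225.] 81 rect mm [411.2 569.7] [ 12.2 107.3] 53.9 ztop 11.6 col [149. 104.  68.]
px [263. 242.] 164 rect mm [348.9 225.2] [132.1  15. ] 87.0 ztop 14.0 col [182. 145. 144.]
```

View pics/w1.png

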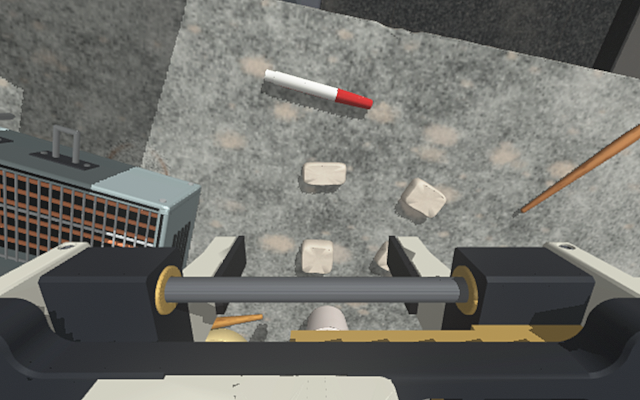

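The wrist view shows blank c at (324,174), matching the top view. The marker and the other blanks are clear of the fingers.

```bash
python3 -m pendant '[[0,0.029,-0.055,0,0,0],[0,0,-0.08,0,0,0],[0,0,-0.08,0,0,0],[0,0,-0.08,0,0,0],[0,0,-0.08,0,0,0],[0,0,-0.08,0,0,0],[0,0,-0.06,0,0,0],[0,0,-0.04,0,0,0],[0,0,0,0,0,0],[0,0,0,0,0,0]]'
python3 -m pendant '[[0,0,0,0,0,0],[0,0,0,0,0,0],[0,0,0,0,0,0],[0,0,0,0,0,0],[0,0,0,0,0,0],[0,0,0,0,0,0],[0,0,0,0,0,0],[0,0,0,0,0,0]]' -1 15
```

```text
clock: 3.23
position: [0.4511, 0.2507, 0.1825]
eef_rot: [-0.091, 0.996, -0.001, -0.001]
contact_force: [0.7, -0.7, 0.2]
width: 0.0877
grasp_force: 0.0
clock: 3.9
position: [0.4512, 0.2519, 0.1832]
eef_rot: [-0.092, 0.996, 0.0, 0.0]
contact_force: [-2.0, -0.5, 5.4]
width: 0.0567
grasp_force: 15.3
```

```bash
python3 -m pendant '[[0,0,0.06,0,0,0],[0,0,0.1,0,0,0],[0,0,0.1,0,0,0],[0,0,0.1,0,0,0],[0.05,-0.079,0.01,0,0,-0.012],[0.051,-0.079,0,0,0,-0.012],[0.051,-0.079,0,0,0,-0.012],[0.051,-0.079,0,0,0,-0.012],[0.051,-0.079,0,0,0,-0.012],[0.051,-0.079,0,0,0,-0.012],[0.051,-0.079,0,0,0,-0.012],[0.051,-0.077,0,0,0,-0.012],[0,0,0,0,0,0],[0,0,0,0,0,0]]'
python3 -m pendant '[[0,0,-0.06,0,0,0],[0,0,-0.07,0,0,0],[0,0,-0.07,0,0,0],[0,0,-0.045,0,0,0],[0,0,0,0,0,0],[0,0,0,0,0,0],[0,0,0,0,0,0]]'
```

```text
clock: 5.07
position: [0.6143, -0.0022, 0.3296]
eef_rot: [0.061, 0.998, -0.0, -0.001]
contact_force: [0.4, -0.1, -0.5]
width: 0.057
grasp_force: 14.7
clock: 5.65
position: [0.614, 0.0004, 0.2337]
eef_rot: [0.058, 0.998, 0.0, 0.0]
contact_force: [-0.6, 0.3, -0.5]
width: 0.0578
grasp_force: 14.7
```

```bash
python3 -m pendant '[[0,0,-0.01,0,0,0],[0,0,0,0,0,0],[0,0,0,0,0,0]]'
python3 -m pendant '[[0,0,0,0,0,0],[0,0,0,0,0,0],[0,0,0,0,0,0],[0,0,0.05,0,0,0],[0,0,0.1,0,0,0],[0,0,0.1,0,0,0],[-0.015,0.095,0,0,0,0.012],[-0.015,0.095,0,0,0,0.012],[-0.015,0.095,0,0,0,0.012],[-0.015,0.095,0,0,0,0.012],[-0.015,0.095,0,0,0,0.012],[-0.015,0.095,0,0,0,0.012],[-0.015,0.095,0,0,0,0.012],[0,0,0,0,0,0],[0,0,0,0,0,0]]' 0.6
python3 -c "
from h import *
st(); snap('wrist','w2'); snap('top','top2'); blanks('w2',(.4,.62,.1,.5)); blanks('top2',(.4,.62,.1,.5))"
```

```text
clock: 5.9
position: [0.6138, -0.0002, 0.2293]
eef_rot: [0.059, 0.998, 0.0, 0.0]
contact_force: [0.4, 0.1, -0.7]
width: 0.0576
grasp_force: 14.7
clock: 7.15
position: [0.5713, 0.2678, 0.3285]
eef_rot: [-0.075, 0.997, -0.0, -0.0]
contact_force: [-0.0, -1.2, 0.0]
width: 0.0703
grasp_force: 0.0
7.15 pos [0.5713 0.2678 0.3285] rot [[-0.989, -0.149, -0.0], [-0.149, 0.989, -0.0], [0.0, -0.0, -1.0]] F [-0.  -1.2  0. ] w 0.0703 0.0
px [460.  97.] 2258 rect mm [459.1 394.9] [52.9 37.9] 68.5 ztop 16.2 col [199. 189. 174.]
px [314. 190.] 1776 rect mm [573.6 266.7] [45.4 45.8] 7.8 ztop 20.1 col [209. 200. 183.]
px [421. 191.] 1654 rect mm [557.8 382.2] [53.6 37.9] 71.3 ztop 16.2 col [204. 195. 179.]
px [250. 181.] 35 rect mm [557.7 268.5] [12.  45.1] 8.0 ztop 17.7 col [196. 187. 175.]
px [213. 209.] 168 rect mm [459.8 393.9] [52.1 36.7] 70.0 ztop 15.7 col [204. 194. 180.]
```

```bash
python3 -m pendant '[[0.005,0,-0.04,0,0,0],[0,0,-0.08,0,0,0],[0,0,-0.09,0,0,0],[0,0,-0.08,0,0,0],[0,0,-0.05,0,0,0],[0,0,-0.025,0,0,0],[0,0,0,0,0,0],[0,0,0,0,0,0]]' 1
python3 -m pendant '[[0,0,0,0,0,0],[0,0,0,0,0,0],[0,0,0,0,0,0],[0,0,0,0,0,0],[0,0,0,0,0,0],[0,0,0,0,0,0],[0,0,0,0,0,0],[0,0,0,0,0,0]]' -1 15
```

```text
clock: 7.92
position: [0.5745, 0.2651, 0.1833]
eef_rot: [-0.072, 0.997, -0.0, 0.0]
contact_force: [-0.6, 0.5, 1.2]
width: 0.0877
grasp_force: 0.0
clock: 8.58
position: [0.5738, 0.2658, 0.1828]
eef_rot: [-0.073, 0.997, 0.0, 0.0]
contact_force: [-1.5, 0.0, 1.8]
width: 0.0464
grasp_force: 15.0
```

```bash
python3 -m pendant '[[0,0,0.07,0,0,0],[0,0,0.1,0,0,0],[0,0,0.1,0,0,0],[0,0,0.1,0,0,0],[0.006,-0.096,0,0,0,-0.0084],[0.006,-0.096,0,0,0,-0.0084],[0.006,-0.096,0,0,0,-0.0084],[0.006,-0.096,0,0,0,-0.0084],[0.006,-0.096,0,0,0,-0.0084],[0.006,-0.096,0,0,0,-0.0084],[0.007,-0.096,0,0,0,-0.0084],[0.007,-0.096,0,0,0,-0.0084],[0.007,-0.096,0,0,0,-0.0084],[0.007,-0.098,0,0,0,-0.0084],[0,0,0,0,0,0],[0,0,0,0,0,0]]'
python3 -m pendant '[[0,0,-0.06,0,0,0],[0,0,-0.07,0,0,0],[0,0,-0.07,0,0,0],[0,0,-0.045,0,0,0],[0,0,-0.005,0,0,0],[0,0,0,0,0,0],[0,0,0,0,0,0],[0,0,0,0,0,0]]'
```

```text
clock: 9.92
position: [0.5991, -0.1213, 0.3302]
eef_rot: [0.061, 0.998, -0.0, -0.0]
contact_force: [-0.6, 1.4, -0.8]
width: 0.0463
grasp_force: 14.9
clock: 10.58
position: [0.5999, -0.1186, 0.232]
eef_rot: [0.058, 0.998, 0.0, 0.001]
contact_force: [0.7, 0.3, -0.9]
width: 0.0467
grasp_force: 14.9
```

```bash
python3 -m pendant '[[0,0,-0.006,0,0,0],[0,0,0,0,0,0],[0,0,0,0,0,0]]'
python3 -m pendant '[[0,0,0,0,0,0],[0,0,0,0,0,0],[0,0,0,0,0,0],[0,0,0.05,0,0,0],[0,0,0.1,0,0,0],[0,0,0.1,0,0,0],[-0.008,0.096,0,0,0,-0.005],[-0.008,0.096,0,0,0,-0.005],[-0.008,0.096,0,0,0,-0.005],[-0.008,0.096,0,0,0,-0.005],[-0.008,0.096,0,0,0,-0.005],[-0.008,0.096,0,0,0,-0.005],[-0.008,0.096,0,0,0,-0.005],[-0.008,0.096,0,0,0,-0.005],[-0.008,0.096,0,0,0,-0.005],[-0.008,0.096,0,0,0,-0.005],[-0.008,0.096,0,0,0,-0.005],[-0.008,0.096,0,0,0,-0.005],[-0.008,0.1,0,0,0,-0.005],[0,0,0,0,0,0]]' 0.4
python3 -c "
from h import *
st(); snap('wrist','w3'); snap('top','top3'); blanks('w3',(.35,.65,.1,.5)); blanks('top3',(.35,.65,.1,.5))"
```

```text
clock: 10.83
position: [0.5994, -0.1191, 0.2287]
eef_rot: [0.059, 0.998, 0.0, 0.0]
contact_force: [0.0, -0.0, -0.3]
width: 0.0463
grasp_force: 14.9
clock: 12.5
position: [0.5571, 0.3878, 0.3277]
eef_rot: [0.159, 0.987, 0.001, 0.0]
contact_force: [1.7, -0.7, 0.3]
width: 0.0616
grasp_force: 0.0
12.5 pos [0.5571 0.3878 0.3277] rot [[-0.95, 0.313, 0.001], [0.313, 0.95, 0.001], [-0.001, 0.001, -1.0]] F [ 1.7 -0.7  0.3] w 0.0616 0.0
px [96. 33.] 1506 rect mm [354.  230.4] [128.8   9.2] 89.4 ztop 13.7 col [127.  79.  77.]
px [291.  94.] 2149 rect mm [459.1 396.1] [52.6 38.4] 69.4 ztop 16.3 col [202. 193. 177.]
px [310. 191.] 1633 rect mm [558.  383.2] [51.9 37.6] 71.3 ztop 16.2 col [206. 196. 180.]
px [213. 209.] 170 rect mm [460.3 394.6] [52.5 38.6] 72.7 ztop 15.1 col [200. 190. 176.]
px [258. 241.] 85 rect mm [353.6 228.4] [  7.2 125. ] 0.0 ztop 13.6 col [160. 105. 105.]
```

```bash
python3 -m pendant '[[0,0,-0.04,0,0,0],[0,0,-0.08,0,0,0],[0,0,-0.09,0,0,0],[0,0.001,-0.08,0,0,0],[0,0,-0.05,0,0,0],[0,0,-0.024,0,0,0],[0,0,0,0,0,0],[0,0,0,0,0,0]]' 1
python3 -m pendant '[[0,0,0,0,0,0],[0,0,0,0,0,0],[0,0,0,0,0,0],[0,0,0,0,0,0],[0,0,0,0,0,0],[0,0,0,0,0,0],[0,0,0,0,0,0],[0,0,0,0,0,0]]' -1 15
```

```text
clock: 13.27
position: [0.5584, 0.3817, 0.1835]
eef_rot: [0.161, 0.987, 0.0, 0.0]
contact_force: [0.3, 0.2, 0.5]
width: 0.0877
grasp_force: 0.0
clock: 13.93
position: [0.5578, 0.3821, 0.183]
eef_rot: [0.16, 0.987, 0.0, 0.0]
contact_force: [-1.6, -0.0, 2.3]
width: 0.052
grasp_force: 15.0
```

```bash
python3 -m pendant '[[0,0,0.07,0,0,0],[0,0,0.1,0,0,0],[0,0,0.1,0,0,0],[0,0,0.1,0,0,0],[-0.005,-0.093,0,0,0,0.0065],[-0.005,-0.093,0,0,0,0.0065],[-0.005,-0.093,0,0,0,0.0065],[-0.005,-0.093,0,0,0,0.0065],[-0.005,-0.093,0,0,0,0.0065],[-0.005,-0.093,0,0,0,0.0065],[-0.005,-0.093,0,0,0,0.0065],[-0.005,-0.093,0,0,0,0.0065],[-0.005,-0.093,0,0,0,0.0065],[-0.005,-0.095,0,0,0,0.0065],[0,0,0,0,0,0],[0,0,0,0,0,0]]'
python3 -m pendant '[[0,0,-0.06,0,0,0],[0,0,-0.07,0,0,0],[0,0,-0.07,0,0,0],[0,0,-0.045,0,0,0],[0,0,-0.008,0,0,0],[0,0,0,0,0,0],[0,0,0,0,0,0],[0,0,0,0,0,0]]'
```

```text
clock: 15.27
position: [0.5375, 0.0074, 0.3306]
eef_rot: [0.061, 0.998, 0.0, -0.0]
contact_force: [0.6, 0.0, -0.6]
width: 0.0522
grasp_force: 14.7
clock: 15.93
position: [0.5382, 0.01, 0.2298]
eef_rot: [0.058, 0.998, 0.0, 0.0]
contact_force: [0.5, 0.2, -0.6]
width: 0.0525
grasp_force: 14.8
```

```bash
python3 -m pendant '[[0,0,0,0,0,0],[0,0,0,0,0,0],[0,0,0,0,0,0],[0,0,0.05,0,0,0],[0,0,0.1,0,0,0],[0,0,0.1,0,0,0],[-0.02,0.096,0,0,0,-0.0077],[-0.02,0.096,0,0,0,-0.0077],[-0.02,0.096,0,0,0,-0.0077],[-0.02,0.096,0,0,0,-0.0077],[-0.02,0.096,0,0,0,-0.0077],[-0.02,0.096,0,0,0,-0.0077],[-0.02,0.096,0,0,0,-0.0077],[-0.02,0.096,0,0,0,-0.0077],[-0.019,0.096,0,0,0,-0.0077],[-0.019,0.1,0,0,0,-0.0077],[0,0,0,0,0,0],[0,0,0,0,0,0]]' 0.5
python3 -c "
from h import *
st(); snap('wrist','w4'); snap('top','top4'); blanks('w4',(.35,.65,.1,.55)); blanks('top4',(.35,.65,.1,.55))"
```

```text
clock: 17.43
position: [0.4579, 0.3969, 0.3291]
eef_rot: [0.178, 0.984, -0.0, -0.0]
contact_force: [-0.2, -0.0, 0.2]
width: 0.0659
grasp_force: 0.0
17.43 pos [0.4579 0.3969 0.3291] rot [[-0.937, 0.35, -0.0], [0.35, 0.937, -0.0], [0.0, -0.0, -1.0]] F [-0.2 -0.   0.2] w 0.0659 0.0
px [444. 126.] 178 rect mm [441.6 544.1] [ 7.8 26.8] 54.0 ztop 10.1 col [142. 100.  68.]
px [145. 146.] 766 rect mm [354.5 231.6] [126.3   9. ] 90.0 ztop 14.3 col [137.  87.  84.]
px [314. 189.] 1625 rect mm [459.  396.1] [52.6 38. ] 69.4 ztop 16.2 col [209. 199. 183.]
px [259. 241.] 85 rect mm [353.5 226.8] [128.6   7. ] 90.0 ztop 13.3 col [157. 105. 105.]
```

```bash
python3 -m pendant '[[0.002,0,-0.04,0,0,0],[0,0,-0.08,0,0,0],[0,0,-0.09,0,0,0],[0,0,-0.08,0,0,0],[0,0,-0.05,0,0,0],[0,0,-0.025,0,0,0],[0,0,0,0,0,0],[0,0,0,0,0,0]]' 1
python3 -m pendant '[[0,0,0,0,0,0],[0,0,0,0,0,0],[0,0,0,0,0,0],[0,0,0,0,0,0],[0,0,0,0,0,0],[0,0,0,0,0,0],[0,0,0,0,0,0],[0,0,0,0,0,0]]' -1 15
```

```text
clock: 18.2
position: [0.46, 0.3945, 0.1841]
eef_rot: [0.179, 0.984, 0.0, 0.0]
contact_force: [-0.1, 0.4, 1.0]
width: 0.0877
grasp_force: 0.0
clock: 18.87
position: [0.4594, 0.395, 0.1838]
eef_rot: [0.179, 0.984, 0.0, 0.0]
contact_force: [-1.8, -0.2, 4.6]
width: 0.0518
grasp_force: 15.1
```

```bash
python3 -m pendant '[[0,0,0.07,0,0,0],[0,0,0.1,0,0,0],[0,0,0.1,0,0,0],[0,0,0.1,0,0,0],[0.0124,-0.097,0,0,0,0.0059],[0.0124,-0.097,0,0,0,0.0059],[0.0124,-0.097,0,0,0,0.0059],[0.0124,-0.097,0,0,0,0.0059],[0.0124,-0.097,0,0,0,0.0059],[0.0124,-0.097,0,0,0,0.0059],[0.0124,-0.097,0,0,0,0.0059],[0.0124,-0.097,0,0,0,0.0059],[0.0124,-0.097,0,0,0,0.0059],[0.0124,-0.097,0,0,0,0.0059],[0.0124,-0.097,0,0,0,0.0059],[0.0124,-0.097,0,0,0,0.0059],[0.0124,-0.098,0,0,0,0.0052],[0,0,0,0,0,0],[0,0,0,0,0,0]]'
python3 -m pendant '[[0,0,-0.06,0,0,0],[0,0,-0.07,0,0,0],[0,0,-0.07,0,0,0],[0,0,-0.045,0,0,0],[0,0,-0.008,0,0,0],[0,0,0,0,0,0],[0,0,0,0,0,0],[0,0,0,0,0,0]]'
```

```text
clock: 20.45
position: [0.5237, -0.112, 0.3309]
eef_rot: [0.063, 0.998, -0.0, -0.0]
contact_force: [0.0, 1.1, -0.7]
width: 0.0518
grasp_force: 14.7
clock: 21.12
position: [0.5237, -0.109, 0.2303]
eef_rot: [0.06, 0.998, -0.0, -0.0]
contact_force: [-1.3, -0.1, 0.9]
width: 0.0532
grasp_force: 15.0
```

```bash
python3 -m pendant '[[0,0,0,0,0,0],[0,0,0,0,0,0],[0,0,0,0,0,0],[0,0,0.05,0,0,0],[0,0,0.1,0,0,0],[0,0,0.1,0,0,0],[0,0,0.1,0,0,0],[0,0,0.1,0,0,0],[0,-0.1,0.05,0,0,0],[0,-0.1,0,0,0,0],[0,-0.1,0,0,0,0],[0,-0.1,0,0,0,0],[0,-0.1,0,0,0,0],[0,-0.1,0,0,0,0],[0,0,0,0,0,0],[0,0,0,0,0,0]]' 0.5
python3 -c "
from h import *
st(); snap('top','top5'); snap('side','side5')
p=cv2.imread('pics/top5.png')[80:230,280:460]; q=cv2.imread('pics/side5.png')[110:260,200:380]
cv2.imwrite('pics/c5.png',np.hstack([cv2.resize(a,None,fx=2.2,fy=3.0 if 0 else 2.2,interpolation=cv2.INTER_CUBIC) for a in (p,q)]))
w=cloud('side5');
for f in('top5','side5'):
  w=cloud(f); d=w-np.array([.5704,-.0554,0]); th=np.radians(-6.7); x=d[...,0]*np.cos(th)+d[...,1]*np.sin(th); y=-d[...,0]*np.sin(th)+d[...,1]*np.cos(th)
  for a,b in((-30,30),(-70,-60),(-120,-110),(70,80)):
    m=(y>a/1e3)&(y<b/1e3)&(x>.06)&(x<.25)&(w[...,2]>.11)&(w[...,2]<.45)
    print(f,a,[(int(i*1e3),int(j*1e3)) for i,j in sorted(zip(w[...,2][m],x[m]))[::max(1,m.sum()//14)]])
"
```

```text
clock: 22.45
position: [0.5235, -0.3493, 0.4279]
eef_rot: [0.062, 0.998, 0.0, -0.001]
contact_force: [0.3, 0.1, 0.1]
width: 0.0658
grasp_force: 0.0
22.45 pos [ 0.5235 -0.3493  0.4279] rot [[-0.992, 0.124, -0.001], [0.124, 0.992, 0.0], [0.001, 0.0, -1.0]] F [0.3 0.1 0.1] w 0.0658 0.0
top5 -30 [(110, 91), (138, 93), (163, 96), (183, 100), (205, 102), (223, 104), (242, 108), (258, 110), (270, 113), (276, 117), (279, 125), (297, 125), (325, 124), (359, 121), (365, 126)]
top5 -70 [(110, 91), (139, 92), (154, 96), (174, 98), (185, 100), (203, 102), (219, 104), (227, 106), (243, 108), (256, 109), (267, 112), (275, 115), (276, 119), (277, 121), (278, 115)]
top5 -120 [(110, 90)]
top5 70 [(118, 91), (141, 94), (163, 98), (188, 99), (208, 102), (224, 104), (243, 108), (262, 112), (269, 244), (275, 245), (278, 118), (281, 245), (287, 248), (291, 247), (295, 129)]
side5 -30 [(110, 87), (134, 91), (154, 93), (176, 96), (195, 100), (214, 102), (233, 106), (253, 107), (268, 111), (278, 118), (284, 124), (304, 124), (324, 124), (350, 123)]
side5 -70 [(111, 90), (132, 90), (152, 93), (160, 95), (163, 93), (179, 97), (189, 98), (200, 101), (216, 103), (233, 105), (237, 106), (245, 107), (256, 110), (260, 108), (273, 111), (276, 128), (277, 112)]
side5 -120 [(111, 92), (125, 91), (142, 92), (151, 93), (159, 96), (178, 98), (188, 98), (198, 100), (211, 101), (227, 103), (241, 107), (255, 108), (262, 108), (270, 113), (277, 126)]
side5 70 [(110, 91), (132, 89), (146, 93), (162, 94), (181, 98), (197, 100), (212, 103), (230, 105), (244, 107), (258, 109), (267, 111), (271, 114), (277, 118), (281, 117), (289, 125), (294, 127)]
```

View pics/c5.png

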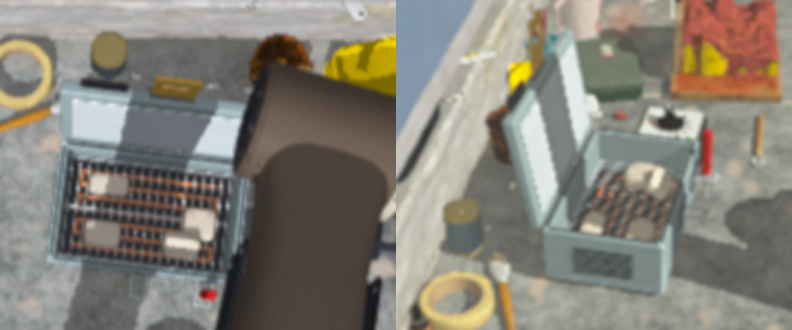

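The right-hand pair looks wrong. At crop (200,222) and (182,243), blank b seems to have been knocked forward and the last blank lies against or on it, so I'm measuring from closer.

```bash
python3 -m pendant '[[0,0.08,0,0,0,0],[0,0.08,0,0,0,0],[0,0.08,0,0,0,0],[0,0.08,0,0,0,0],[0,0.08,0,0,0,0],[0,0.08,0,0,0,0],[-0.05,0.08,0.03,0,0,0],[-0.06,0,0,0,0,0],[-0.06,0,0,0,0,0],[0,0,0,0,0,0],[0,0,0,0,0,0]]'
cat >> h.py <<'E'
C=np.array([.5704,-.0554]); TH=np.radians(-6.7)
def chest(w):
    d=w[...,:2]-C; c,s=np.cos(TH),np.sin(TH); return np.stack([d[...,0]*c+d[...,1]*s,-d[...,0]*s+d[...,1]*c,w[...,2]],-1)
def racked(f):
    w=cloud(f); q=chest(w); p=np.load(f'pics/{f}.npz')['p']
    m=(abs(q[...,0])<.078)&(abs(q[...,1])<.128)&(q[...,2]>.052)&(q[...,2]<.1)
    n,l,s,c=cv2.connectedComponentsWithStats(m.astype(np.uint8))
    for i in range(1,n):
        if s[i,4]<60: continue
        a=q[l==i]*1000; r=cv2.minAreaRect(a[:,:2].astype(np.float32)); A=np.c_[a[:,:2],np.ones(len(a))]; k=np.linalg.lstsq(A,a[:,2],rcond=None)[0]
        print('px',np.round(c[i]),s[i,4],'chest rect',np.round(r[0],1),np.round(r[1],1),round(r[2],1),'z 5/50/95',np.round(np.percentile(a[:,2],[5,50,95]),1),'slope deg',np.round(np.degrees(np.arctan(k[:2])),1))
E
python3 -c "
from h import *
st(); p,d,m=snap('wrist','w6'); racked('w6'); snap('top','top6'); racked('top6')"
```

```text
clock: 23.47
position: [0.4548, -0.1219, 0.442]
eef_rot: [0.059, 0.998, 0.0, 0.001]
contact_force: [1.6, -0.1, 0.2]
width: 0.0656
grasp_force: 0.0
23.47 pos [ 0.4548 -0.1219  0.442 ] rot [[-0.993, 0.118, 0.003], [0.118, 0.993, 0.001], [-0.003, 0.001, -1.0]] F [ 1.6 -0.1  0.2] w 0.0656 0.0
px [473. 225.] 919 chest rect [-37.9 126.9] [ 2.1 79.1] 90.0 z 5/50/95 [55.1 77.8 97.5] slope deg [-12.1  21.4]
px [323. 232.] 2010 chest rect [-23.8 -68.7] [59.  95.9] 57.5 z 5/50/95 [60.9 66.7 79.7] slope deg [0.2 6.4]
px [418. 221.] 1054 chest rect [-39.7  61.9] [52.3 38.2] 89.6 z 5/50/95 [54.7 62.1 63.6] slope deg [4.6 1.7]
px [332. 308.] 1006 chest rect [ 76.6 -56. ] [  2.9 143.8] 0.2 z 5/50/95 [80.2 90.  98.8] slope deg [21.9  0.3]
px [372. 155.] 62 chest rect [ 77.5 -75.3] [  1.4 103.6] 0.4 z 5/50/95 [56.6 78.5 97.8] slope deg [-84.1   2.9]
px [329. 163.] 145 chest rect [37.  61.9] [56.8 28.4] 89.8 z 5/50/95 [54.4 58.3 62.7] slope deg [ 3.2 -0.8]
px [367. 183.] 267 chest rect [-11.3 -64.6] [53.1 82.2] 16.1 z 5/50/95 [59.9 66.1 79.5] slope deg [-11.8   2.7]
px [326. 185.] 180 chest rect [-38.4  62.7] [52.1 38.8] 86.6 z 5/50/95 [55.7 60.7 64.5] slope deg [ 0.6 -1.1]
```

View pics/w6.png

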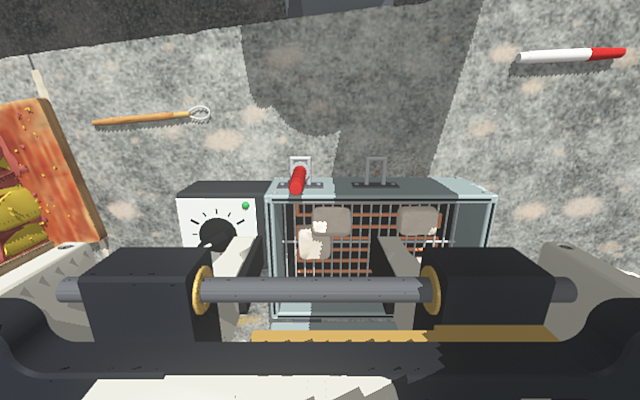

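```bash
python3 -c "
from h import *
for f in('w6','top6'):
  q=chest(cloud(f))*1000
  print(f,'rows x from +50 down, cols y from -20 to -120 (step 8)')
  for x in range(48,-76,-8):
    print(x,[ (lambda a:int(np.median(a)) if len(a) else 0)(q[...,2][(abs(q[...,0]-x)<4)&(abs(q[...,1]-y)<4)]) for y in range(-20,-124,-8)])
p=cv2.imread('pics/w6.png')[195:265,265:365]; cv2.imwrite('pics/c6.png',cv2.resize(p,None,fx=7,fy=7,interpolation=cv2.INTER_CUBIC))
"
```

```text
w6 rows x from +50 down, cols y from -20 to -120 (step 8)
48 [23, 24, 23, 24, 24, 24, 24, 23, 24, 24, 23, 24, 23]
40 [32, 33, 32, 45, 45, 33, 45, 33, 45, 33, 33, 44, 23]
32 [24, 27, 24, 25, 31, 31, 46, 31, 46, 40, 33, 33, 24]
24 [24, 34, 23, 24, 31, 45, 46, 0, 46, 46, 44, 34, 23]
16 [29, 31, 31, 31, 32, 64, 65, 66, 65, 66, 64, 32, 23]
8 [24, 45, 24, 46, 45, 65, 66, 66, 65, 66, 66, 46, 23]
0 [33, 43, 38, 42, 43, 66, 65, 65, 65, 66, 66, 45, 24]
-8 [23, 46, 32, 46, 46, 66, 65, 65, 65, 66, 66, 39, 23]
-16 [31, 46, 0, 0, 0, 66, 65, 65, 65, 66, 66, 33, 23]
-24 [24, 46, 72, 73, 74, 72, 72, 71, 65, 66, 58, 30, 23]
-32 [23, 47, 78, 80, 79, 80, 80, 80, 60, 51, 24, 34, 23]
-40 [31, 46, 75, 76, 76, 77, 77, 77, 68, 32, 32, 34, 23]
-48 [24, 24, 69, 68, 70, 69, 70, 69, 59, 23, 24, 33, 23]
-56 [33, 45, 63, 63, 64, 64, 64, 64, 56, 39, 32, 45, 24]
-64 [0, 46, 60, 60, 59, 61, 60, 61, 46, 46, 46, 46, 0]
-72 [0, 0, 0, 0, 0, 0, 0, 0, 0, 0, 0, 0, 0]
top6 rows x from +50 down, cols y from -20 to -120 (step 8)
48 [22, 21, 22, 22, 21, 20, 23, 22, 26, 21, 21, 25, 26]
40 [26, 30, 28, 32, 27, 29, 35, 26, 27, 31, 25, 26, 22]
32 [22, 30, 24, 34, 25, 27, 37, 22, 24, 21, 23, 34, 21]
24 [23, 34, 25, 30, 32, 21, 25, 25, 39, 24, 31, 33, 23]
16 [28, 24, 25, 29, 32, 30, 60, 65, 62, 65, 63, 28, 22]
8 [24, 23, 20, 23, 26, 66, 63, 64, 64, 66, 63, 42, 21]
0 [26, 43, 43, 41, 40, 65, 64, 64, 65, 64, 66, 46, 33]
-8 [22, 23, 23, 22, 23, 63, 64, 65, 62, 64, 64, 43, 23]
-16 [27, 27, 27, 32, 21, 59, 63, 64, 64, 67, 65, 26, 22]
-24 [22, 42, 45, 75, 71, 66, 70, 70, 66, 64, 65, 29, 23]
-32 [22, 46, 76, 77, 77, 79, 78, 78, 72, 41, 0, 0, 0]
-40 [32, 46, 75, 74, 76, 75, 72, 0, 0, 0, 0, 0, 0]
-48 [0, 59, 71, 72, 0, 0, 0, 0, 0, 0, 0, 0, 0]
-56 [0, 0, 0, 0, 0, 594, 596, 700, 700, 699, 0, 0, 0]
-64 [0, 0, 0, 590, 673, 701, 702, 702, 702, 702, 701, 700, 0]
-72 [651, 653, 657, 685, 702, 703, 703, 704, 704, 703, 702, 702, 701]
```

View pics/c6.png

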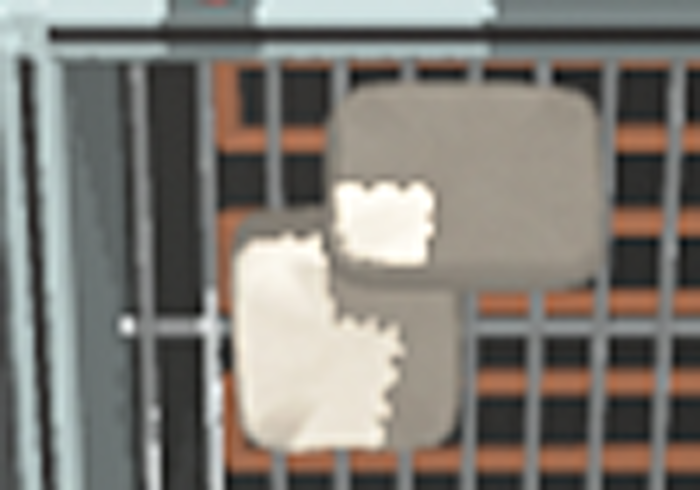

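The crop shows the last blank tilted on b: its rear edge is up at x −30, z 80. Blank b was shoved to about (−5,−82) in the chest frame. I'll re-grip the last blank and set it in the free gap near y = −17.

```bash
python3 -m pendant '[[0.055,0.012,0,0,0,0],[0.055,0.012,0,0,0,0],[0.052,0.011,-0.05,0,0,0],[0,0,-0.08,0,0,0],[0,0,-0.08,0,0,0],[0,0,-0.08,0,0,0],[0,0,-0.08,0,0,0],[0,0,-0.08,0,0,0],[0,0,-0.05,0,0,0],[0,0,-0.022,0,0,0],[0,0,0,0,0,0],[0,0,0,0,0,0]]' 0.64
python3 -m pendant '[[0,0,0,0,0,0],[0,0,0,0,0,0],[0,0,0,0,0,0],[0,0,0,0,0,0],[0,0,0,0,0,0],[0,0,0,0,0,0],[0,0,0,0,0,0],[0,0,0,0,0,0]]' -1 10
```

```text
clock: 24.57
position: [0.5215, -0.1091, 0.2323]
eef_rot: [0.06, 0.998, -0.0, -0.0]
contact_force: [0.2, 0.7, 0.3]
width: 0.0716
grasp_force: 0.0
clock: 25.23
position: [0.5212, -0.1091, 0.233]
eef_rot: [0.06, 0.998, 0.0, 0.001]
contact_force: [-0.0, 0.8, 6.6]
width: 0.0534
grasp_force: 10.0
```

```bash
python3 -m pendant '[[0,0,0.03,0,0,0],[0,0,0.03,0,0,0],[0.006,0.05,0,0,0,0],[0.006,0.052,0,0,0,0],[0,0,0,0,0,0],[0,0,-0.03,0,0,0],[0,0,-0.026,0,0,0],[0,0,0,0,0,0],[0,0,0,0,0,0],[0,0,0,0,0,0]]'
python3 -m pendant '[[0,0,0,0,0,0],[0,0,0,0,0,0],[0,0,0,0,0,0],[0,0,0,0,0,0],[0,0,0.05,0,0,0],[0,0,0.1,0,0,0],[0,0,0.1,0,0,0],[0,0,0.1,0,0,0],[-0.06,0,0.1,0,0,0],[-0.06,0,0.06,0,0,0],[-0.05,0,0,0,0,0],[0,0,0,0,0,0],[0,0,0,0,0,0]]' 0.36
python3 -c "
from h import *
st(); p,d,m=snap('wrist','w7'); racked('w7')
cv2.imwrite('pics/c7.png',cv2.resize(p[150:320,230:520,::-1],None,fx=2.7,fy=2.7,interpolation=cv2.INTER_CUBIC))"
```

```text
clock: 26.07
position: [0.5254, -0.0687, 0.2335]
eef_rot: [0.061, 0.998, -0.0, -0.001]
contact_force: [-0.2, 0.2, -0.3]
width: 0.0535
grasp_force: 9.9
clock: 27.15
position: [0.4591, -0.0685, 0.4344]
eef_rot: [0.06, 0.998, 0.0, 0.001]
contact_force: [0.6, 0.4, -0.7]
width: 0.0596
grasp_force: 0.0
27.15 pos [ 0.4591 -0.0685  0.4344] rot [[-0.993, 0.12, 0.002], [0.12, 0.993, 0.001], [-0.002, 0.001, -1.0]] F [ 0.6  0.4 -0.7] w 0.0596 0.0
px [434. 227.] 672 chest rect [-40.5 127.2] [74.1  1.7] 0.2 z 5/50/95 [54.6 77.7 98. ] slope deg [-15.8  69.6]
px [380. 224.] 994 chest rect [-39.4  61.9] [52.5 37.5] 90.0 z 5/50/95 [54.8 62.  63.4] slope deg [4.8 1.4]
px [322. 227.] 1040 chest rect [-36.5 -16.6] [38.5 52.4] 0.7 z 5/50/95 [55.9 62.1 63.5] slope deg [ 4.5 -0.6]
px [279. 246.] 867 chest rect [ -8.6 -79.6] [45.2 45.6] 0.4 z 5/50/95 [54.7 65.7 67.2] slope deg [ 7.2 -0.6]
px [361. 270.] 135 chest rect [31.5 38.9] [17.6 15.8] 12.0 z 5/50/95 [53.5 60.  61.8] slope deg [10.6 14.1]
px [316. 310.] 1884 chest rect [ 76.7 -24.7] [190.2   2.9] 89.9 z 5/50/95 [70.3 85.7 98.6] slope deg [43.2  0.1]
```

View pics/c7.png

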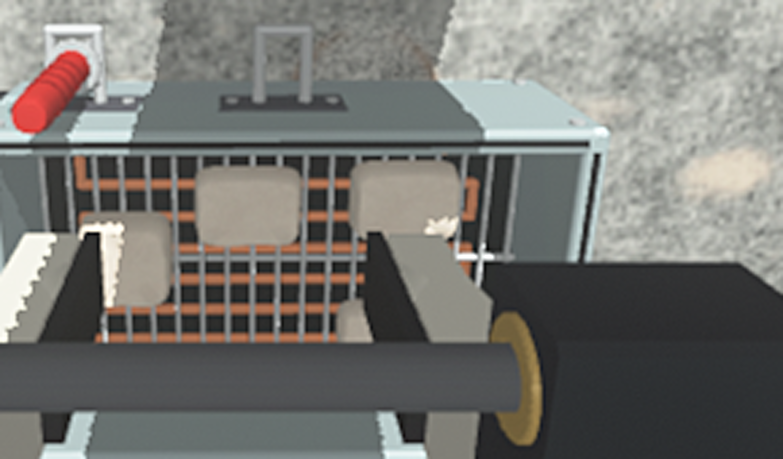

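All four blanks now lie flat and separate. Next is the lid, so I'm checking joint 6 and the heights behind the lid.

```bash
python3 -c "
from h import *
print(np.round(monitor.sense()['joint_pos'],2))
for f in('top0','side0'):
  q=chest(cloud(f))*1000
  for a in range(-220,140,40):
    m=(q[...,1]>a)&(q[...,1]<a+40)
    print(f,a,[(x,(lambda b:int(b.max()) if len(b) else 0)(q[...,2][m&(q[...,0]>x)&(q[...,0]<x+25)])) for x in range(130,330,25)])
"
```

```text
[ 0.28 -0.02 -0.38 -0.   -1.2  -1.97]
top0 -220 [(130, 5), (155, 4), (180, 86), (205, 85), (230, 89), (255, 662), (280, 661), (305, 147)]
top0 -180 [(130, 6), (155, 0), (180, 4), (205, 86), (230, 94), (255, 660), (280, 576), (305, 147)]
top0 -140 [(130, 277), (155, 0), (180, 4), (205, 72), (230, 81), (255, 658), (280, 488), (305, 150)]
top0 -100 [(130, 276), (155, 0), (180, 3), (205, 3), (230, 8), (255, 657), (280, 147), (305, 145)]
top0 -60 [(130, 276), (155, 0), (180, 0), (205, 2), (230, 6), (255, 656), (280, 148), (305, 0)]
top0 -20 [(130, 0), (155, 0), (180, 0), (205, 4), (230, 654), (255, 655), (280, 148), (305, 0)]
top0 20 [(130, 293), (155, 0), (180, 4), (205, 70), (230, 653), (255, 650), (280, 147), (305, 0)]
top0 60 [(130, 296), (155, 0), (180, 0), (205, 75), (230, 650), (255, 583), (280, 147), (305, 0)]
top0 100 [(130, 295), (155, 0), (180, 1), (205, 72), (230, 647), (255, 515), (280, 144), (305, 0)]
side0 -220 [(130, 0), (155, 0), (180, 0), (205, 0), (230, 0), (255, 649), (280, 645), (305, 149)]
side0 -180 [(130, 3), (155, 0), (180, 0), (205, 0), (230, 70), (255, 658), (280, 569), (305, 150)]
side0 -140 [(130, 7), (155, 0), (180, 0), (205, 1), (230, 72), (255, 665), (280, 476), (305, 153)]
side0 -100 [(130, 3), (155, 0), (180, 2), (205, 4), (230, 5), (255, 673), (280, 148), (305, 152)]
side0 -60 [(130, 0), (155, 2), (180, 4), (205, 4), (230, 280), (255, 683), (280, 147), (305, 178)]
side0 -20 [(130, 278), (155, 5), (180, 5), (205, 5), (230, 691), (255, 689), (280, 175), (305, 177)]
side0 20 [(130, 277), (155, 4), (180, 5), (205, 73), (230, 700), (255, 651), (280, 185), (305, 0)]
side0 60 [(130, 294), (155, 7), (180, 4), (205, 75), (230, 709), (255, 557), (280, 178), (305, 0)]
side0 100 [(130, 291), (155, 16), (180, 11), (205, 73), (230, 716), (255, 496), (280, 177), (305, 144)]
```

```bash
python3 -m pendant '[[0,-0.087,0.0375,0,0,0],[0,-0.087,0.0375,0,0,0],[0,-0.087,0.0375,0,0,0],[0,-0.087,0.0375,0,0,0],[0.08,0,0,0,0,0],[0.08,0,0,0,0,0],[0.08,0,0,0,0,0],[0.08,0,0,0,0,0],[0.08,0,0,0,0,0],[0.08,0,0,0,0,0],[0.08,0,0,0,0,0],[0.078,0,0,0,0,0],[0,0,0,0,0,0],[0,0,0,0,0,0]]' -1 20
```

```text
clock: 28.37
position: [0.7179, -0.2076, 0.4886]
eef_rot: [0.06, 0.998, 0.0, -0.003]
contact_force: [-0.2, -0.3, -0.7]
width: 0.0008
grasp_force: 0.0
```

```bash
python3 -m pendant '[[0,0,-0.07,0,0,0],[0,0,-0.068,0,0,0],[-0.027,0.0032,0,0,0,0],[-0.027,0.0032,0,0,0,0],[-0.027,0.0032,0,0,0,0],[-0.027,0.0032,0,0,0,0],[-0.027,0.0032,0,0,0,0],[-0.027,0.0032,-0.008,0,0,0],[-0.032,0.0038,-0.005,0,0,0],[-0.032,0.0038,-0.005,0,0,0],[-0.031,0.0036,-0.01,0,0,0],[-0.031,0.0036,-0.01,0,0,0],[-0.029,0.0034,-0.0156,0,0,0],[-0.029,0.0034,-0.0156,0,0,0],[-0.026,0.003,-0.0206,0,0,0],[-0.026,0.003,-0.0206,0,0,0],[0,0,0,0,0,0]]'
python3 -c "
from h import *
snap('side','s8'); q=chest(cloud('s8'))*1000
m=(q[...,1]>20)&(q[...,1]<60)&(q[...,2]>108)&(q[...,0]>-120)&(q[...,0]<135)&(q[...,2]<300); a=q[m]; print([tuple(map(int,t)) for t in a[np.argsort(a[:,0])][::max(1,len(a)//15),::2]])"
```

```text
clock: 29.78
position: [0.5539, -0.1889, 0.3931]
eef_rot: [0.061, 0.998, 0.0, -0.001]
contact_force: [-1.0, -0.2, -0.7]
width: 0.0008
grasp_force: 0.0
[(-112, 277), (-84, 258), (-53, 240), (-37, 228), (-32, 233), (-24, 226), (-13, 216), (-3, 210), (7, 199), (17, 192), (28, 181), (39, 171), (50, 163), (61, 152), (73, 140), (88, 126)]
```

```bash
python3 -m pendant '[[-0.022,0.0026,-0.0243,0,0,0],[-0.022,0.0026,-0.0243,0,0,0],[-0.017,0.002,-0.0283,0,0,0],[-0.017,0.002,-0.0283,0,0,0],[-0.012,0.0014,-0.03,0,0,0],[-0.012,0.0014,-0.03,0,0,0],[-0.007,0.0008,-0.03,0,0,0],[-0.007,0.0008,-0.03,0,0,0],[0,0,-0.01,0,0,0],[0,0,-0.008,0,0,0],[0,0,0,0,0,0],[0,0,0,0,0,0]]'
python3 -c "
from h import *
snap('side','s9'); q=chest(cloud('s9'))*1000
m=(q[...,1]>-25)&(q[...,1]<25)&(q[...,2]>60)&(q[...,0]>-240)&(q[...,0]<105)&(q[...,2]<300); a=q[m]; print([tuple(map(int,t)) for t in a[np.argsort(a[:,0])][::max(1,len(a)//25),::2]])"
```

```text
clock: 30.83
position: [0.5105, -0.1835, 0.2975]
eef_rot: [0.06, 0.998, -0.0, 0.001]
contact_force: [0.3, -0.3, -0.2]
width: 0.0004
grasp_force: 0.0
[(-175, 93), (-166, 95), (-152, 97), (-134, 102), (-126, 106), (-118, 106), (-111, 110), (-103, 62), (-93, 110), (-90, 91), (-81, 119), (-70, 118), (-60, 119), (-49, 122), (-38, 120), (-27, 121), (-16, 119), (-6, 121), (4, 122), (15, 123), (26, 122), (37, 120), (47, 122), (57, 121), (70, 118), (80, 117)]
```

```bash
python3 -m pendant '[[0,0,-0.008,0,0,0],[0,0,-0.006,0,0,0],[0,0,0,0,0,0],[0,0,0,0,0,0],[0,0,0,0,0,0]]'
```

```text
clock: 31.3
position: [0.5102, -0.1834, 0.2969]
eef_rot: [0.059, 0.998, -0.001, 0.002]
contact_force: [-16.1, 9.7, 45.8]
width: 0.0005
grasp_force: 23.2
```

```bash
python3 -m pendant '[[0,0,0.07,0,0,0],[0,0,0.085,0,0,0],[-0.043,0.084,0,0,0,0],[-0.043,0.084,0,0,0,0],[-0.043,0.084,0,0,0,0],[-0.043,0.084,0,0,0,0],[-0.043,0.082,0,0,0,0],[0,0,0,0,0,0],[0,0,0,0,0,0]]'
python3 -c "
from h import *
snap('side','s10');snap('top','t10'); q=chest(cloud('s10'))*1000
m=(q[...,1]>-25)&(q[...,1]<25)&(q[...,2]>60)&(q[...,0]>-240)&(q[...,0]<105)&(q[...,2]<150); a=q[m]; print([tuple(map(int,t)) for t in a[np.argsort(a[:,0])][::max(1,len(a)//25),::2]])
s=monitor.sense(); print(chest(np.array(s['position']))*1000)"
```

```text
clock: 32.05
position: [0.4234, -0.0145, 0.354]
eef_rot: [0.058, 0.998, 0.0, 0.001]
contact_force: [-0.1, -0.0, -0.4]
width: 0.0004
grasp_force: 0.0
[(-175, 94), (-166, 94), (-150, 100), (-135, 105), (-126, 103), (-118, 106), (-111, 109), (-101, 109), (-93, 60), (-88, 120), (-77, 119), (-66, 119), (-57, 120), (-47, 120), (-36, 120), (-25, 122), (-14, 118), (-4, 121), (6, 119), (17, 122), (30, 117), (40, 118), (53, 120), (64, 120), (75, 122), (86, 118)]
[-149.87762698   22.04670768  353.629584  ]
```

```bash
python3 -m pendant '[[0.01,0,-0.07,0,0,0],[0,0,-0.07,0,0,0],[0,0,-0.033,0,0,0],[0.006,-0.0007,-0.015,0,0,0],[0.006,-0.0007,-0.015,0,0,0],[0.0125,-0.0015,-0.015,0,0,0],[0.0125,-0.0015,-0.015,0,0,0],[0.016,-0.0019,-0.011,0,0,0],[0.016,-0.0019,-0.011,0,0,0],[0.016,-0.0019,-0.004,0,0,0],[0.016,-0.0019,-0.003,0,0,0],[0,0,0,0,0,0],[0,0,0,0,0,0]]'
python3 -m pendant '[[0.004,-0.0005,0,0,0,0],[0.004,-0.0005,0,0,0,0],[0,0,0,0,0,0],[0,0,0,0,0,0]]'
python3 -c "
from h import *
s=monitor.sense(); print(chest(np.array(s['position']))*1000)"
```

```text
clock: 33.23
position: [0.4681, -0.0212, 0.248]
eef_rot: [0.061, 0.998, -0.0, -0.001]
contact_force: [-2.6, -0.4, -1.6]
width: 0.0006
grasp_force: 1.0
clock: 33.57
position: [0.4691, -0.0215, 0.2478]
eef_rot: [0.061, 0.998, -0.0, -0.003]
contact_force: [-12.6, 7.1, 5.5]
width: 0.0004
grasp_force: 7.1
[-104.5948278    21.8850577   247.81159497]
```

```bash
python3 -m pendant '[[-0.04,0.005,0,0,0,0],[0,0,0.09,0,0,0],[0,0,0.1,0,0,0],[0,0,0.1,0,0,0],[0,0,0.1,0,0,0],[-0.01,-0.07,0,0,0,0],[-0.01,-0.075,0,0,0,0],[0,-0.075,0,0,0,0],[0,-0.075,0,0,0,0],[0,0,0,0,0,0],[0,0,0,0,0,0],[0,0,0,0,0,0]]' 0.2
python3 -c "
from h import *
st(); p,d,m=snap('wrist','w11'); s,_,_=snap('side','s11')
a=cv2.resize(p[100:280,180:480,::-1],None,fx=2.6,fy=2.6,interpolation=cv2.INTER_CUBIC); cv2.imwrite('pics/c11.png',a)
w=cloud('w11'); hs=cv2.cvtColor(p,cv2.COLOR_RGB2HSV); r=((hs[...,0]<8)|(hs[...,0]>172))&(hs[...,1]>150)&(w[...,2]>.06)&(w[...,2]<.16)
q=w[r]; print(len(q)); 
for a,b in((.14,.15),(.12,.14),(.1,.12),(.08,.1),(.065,.08)):
  k=q[(q[:,2]>a)&(q[:,2]<b)]; 
  if len(k): print(a,np.round(k.min(0)*1e3,1),np.round(k.max(0)*1e3,1),np.round(np.median(k,0)*1e3,1))
q=chest(w)*1000; m=(abs(q[...,1])<24)&(q[...,0]<-80)&(q[...,0]>-135)&(q[...,2]>20)
for y in range(-24,25,6): 
  k=q[m&(abs(q[...,1]-y)<3)]; print(y,[tuple(map(int,t)) for t in k[np.argsort(k[:,2])][::max(1,len(k)//8),::2]])
"
```

```text
clock: 34.57
position: [0.4474, -0.1376, 0.4047]
eef_rot: [0.061, 0.998, 0.0, 0.001]
contact_force: [-0.9, 1.0, -0.6]
width: 0.0526
grasp_force: 0.0
34.57 pos [ 0.4474 -0.1376  0.4047] rot [[-0.993, 0.122, 0.001], [0.122, 0.993, -0.0], [-0.001, 0.0, -1.0]] F [-0.9  1.  -0.6] w 0.0526 0.0
475
0.14 [ 440.9 -147.5  140. ] [ 453.6 -134.4  146.7] [ 446.2 -140.7  145.1]
0.12 [ 440.1 -147.8  120.4] [ 446.2 -133.3  140. ] [ 441.5 -139.6  130.2]
0.1 [ 439.9 -148.7  100.1] [ 446.9 -134.1  119.6] [ 441.3 -140.6  111.5]
0.08 [ 439.9 -148.4   80. ] [ 446.2 -133.9   99.9] [ 441.3 -140.    90.2]
0.065 [ 440.1 -551.6   66.1] [ 518.6 -133.9   79.5] [ 441.5 -140.8   71.7]
-24 [(-96, 28), (-94, 81), (-91, 116), (-86, 123), (-133, 335), (-133, 335), (-132, 335), (-132, 336), (-132, 336)]
-18 [(-97, 28), (-94, 70), (-94, 105), (-87, 121), (-116, 294), (-122, 306), (-133, 314), (-134, 335), (-132, 336)]
-12 [(-96, 28), (-94, 114), (-120, 296), (-113, 300), (-131, 302), (-125, 305), (-130, 308), (-127, 310), (-133, 315)]
-6 [(-96, 28), (-129, 60), (-94, 70), (-94, 89), (-94, 105), (-93, 115), (-90, 121), (-81, 121), (-90, 122)]
0 [(-96, 28), (-92, 42), (-129, 61), (-94, 78), (-93, 97), (-93, 112), (-81, 120), (-82, 121), (-87, 122)]
6 [(-96, 28), (-92, 50), (-109, 60), (-119, 61), (-93, 77), (-94, 101), (-91, 116), (-82, 121), (-89, 123)]
12 [(-96, 28), (-116, 59), (-113, 61), (-100, 62), (-94, 85), (-93, 106), (-92, 116), (-81, 121)]
18 [(-96, 29), (-93, 62), (-94, 81), (-93, 96), (-94, 111), (-90, 116), (-80, 121), (-90, 122), (-85, 123)]
24 [(-97, 30), (-94, 50), (-93, 69), (-94, 91), (-94, 105), (-91, 114), (-91, 121), (-85, 122), (-90, 122)]
```

View pics/c11.png

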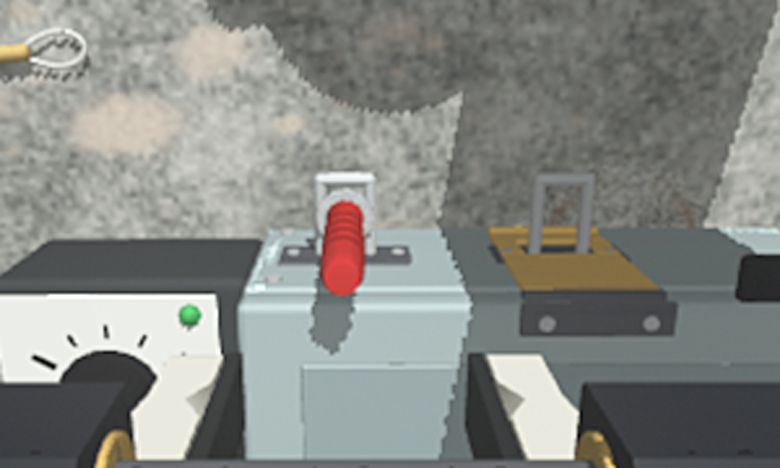

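The crop shows the strap lying flat at x ≈ −93 with the staple loop passing through it, so the hasp is home. The pin handle's axis is at about (448,−140.5).

```bash
python3 -m pendant '[[0.003,-0.007,-0.05,0,0,0],[0,0,-0.08,0,0,0],[0,0,-0.08,0,0,0],[0,0,-0.07,0,0,0],[0,0,-0.045,0,0,0],[0,0,0,0,0,0],[0,0,0,0,0,0],[0,0,0,0,0,0]]'
python3 -m pendant '[[0,0,0,0,0,0],[0,0,0,0,0,0],[0,0,0,0,0,0],[0,0,0,0,0,0],[0,0,0,0,0,0],[0,0,0,0,0,0],[0,0,0,0,0,0],[0,0,0,0,0,0]]' -1 25
```

```text
clock: 35.33
position: [0.4494, -0.1397, 0.2756]
eef_rot: [0.06, 0.998, -0.0, 0.001]
contact_force: [0.3, -0.5, 0.1]
width: 0.0526
grasp_force: 0.0
clock: 36.0
position: [0.4485, -0.1403, 0.2744]
eef_rot: [0.06, 0.998, -0.0, -0.0]
contact_force: [0.8, 0.4, 0.1]
width: 0.0156
grasp_force: 25.0
```

```bash
python3 -m pendant '[[0,0,0.04,0,0,0],[0,0,0.06,0,0,0],[0,0,0.06,0,0,0],[0,0,0,0,0,0],[0.0078,0.061,0,0,0,0],[0.0078,0.061,0,0,0,0],[0.0078,0.061,0,0,0,0],[0.0078,0.061,0,0,0,0],[0,0,0,0,0,0],[0,0,0,0,0,0],[0,0,0,0,0,0],[0,0,0,0,0,0]]'
python3 -c "
from h import *
st(); s=monitor.sense(); print(chest(np.array(s['position']))*1000); p,d,m=snap('wrist','w12')
q=chest(cloud('w12'))*1000; m=(q[...,2]>55)&(q[...,2]<64)&(q[...,0]<-97)&(q[...,0]>-135)&(abs(q[...,1])<30); k=q[m]; print(len(k),k.min(0),k.max(0))
q=chest(cloud('w11'))*1000; m=(q[...,2]>55)&(q[...,2]<64)&(q[...,0]<-97)&(q[...,0]>-135)&(abs(q[...,1])<30); k=q[m]; print(len(k),k.min(0),k.max(0))
cv2.imwrite('pics/c12.png',cv2.resize(p[120:260,240:420,::-1],None,fx=4,fy=4,interpolation=cv2.INTER_CUBIC))"
```

```text
clock: 37.0
position: [0.4608, -0.0431, 0.3381]
eef_rot: [0.061, 0.998, -0.0, -0.0]
contact_force: [0.9, -0.0, -0.5]
width: 0.0155
grasp_force: 25.0
37.0 pos [ 0.4608 -0.0431  0.3381] rot [[-0.993, 0.121, -0.001], [0.121, 0.993, -0.0], [0.001, -0.0, -1.0]] F [ 0.9 -0.  -0.5] w 0.0155 24.999873340129852
[-110.31622763   -0.59040494  338.12591387]
551 [-130.38642356  -14.9275057    57.03974258] [-97.02945827  12.83658036  63.24053326]
355 [-129.94876962  -14.9837935    57.39858354] [-97.08460692  13.04586361  63.18747019]
```

View pics/c12.png

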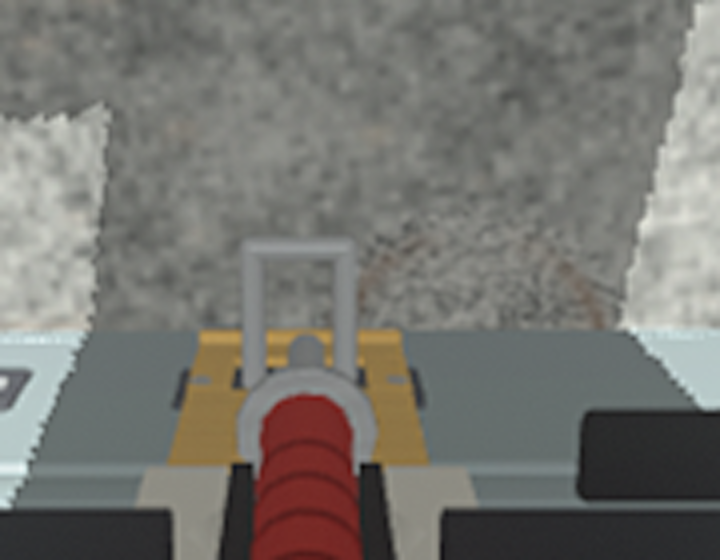

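The shank point at crop (306,350) is between the staple rods in y. The measured staple centre of (−111,−1) agrees with the pin at (−110.3,−0.6), so I'm lowering it.

```bash
python3 -m pendant '[[-0.001,0,-0.03,0,0,0],[0,0,-0.03,0,0,0],[0,0,-0.03,0,0,0],[0,0,-0.03,0,0,0],[0,0,0,0,0,0],[0,0,0,0,0,0]]'
python3 -m pendant '[[0,0,-0.02,0,0,0],[0,0,-0.01,0,0,0],[0,0,-0.007,0,0,0],[0,0,0,0,0,0],[0,0,0,0,0,0]]'
```

```text
clock: 37.55
position: [0.4604, -0.0432, 0.2901]
eef_rot: [0.061, 0.998, -0.0, -0.001]
contact_force: [0.6, 0.1, -0.0]
width: 0.0156
grasp_force: 25.0
clock: 37.97
position: [0.4606, -0.0426, 0.2756]
eef_rot: [0.06, 0.998, -0.0, -0.0]
contact_force: [0.7, 0.5, -1.5]
width: 0.0157
grasp_force: 25.0
```

```bash
python3 -m pendant '[[0,0,-0.004,0,0,0],[0,0,0,0,0,0],[0,0,0,0,0,0]]'
python3 -m pendant '[[0,0,0,0,0,0],[0,0,0,0,0,0],[0,0,0,0,0,0],[0,0,0,0,0,0],[0,0,0.05,0,0,0],[0,0,0.1,0,0,0],[0,0,0.1,0,0,0],[0,0,0.1,0,0,0],[0,-0.09,0.03,0,0,0],[0,-0.09,0,0,0,0],[0.02,-0.09,0,0,0,0],[0.02,-0.09,0,0,0,0],[0,-0.09,0,0,0,0],[0,0,0,0,0,0],[0,0,0,0,0,0],[0,0,0,0,0,0]]' 0
python3 -c "
from h import *
st(); p,d,m=snap('wrist','w13'); s,_,_=snap('side','s13')
a=cv2.resize(p[100:260,160:480,::-1],None,fx=2.4,fy=2.4,interpolation=cv2.INTER_CUBIC); cv2.imwrite('pics/c13.png',a)
w=cloud('w13'); q=chest(w)*1000; m=(abs(q[...,1])<16)&(q[...,0]<-85)&(q[...,0]>-130)&(q[...,2]>63)&(q[...,2]<170); k=q[m]; print(k[np.argsort(-k[:,2])][:60:10]); z=k[(k[:,2]<75)&(k[:,0]<-100)]; print(np.round([z.min(0),z.max(0)]) if len(z) else 0)
m=(q[...,2]>82)&(q[...,2]<112)&(q[...,1]<-160)&(q[...,1]>-240)&(abs(q[...,0]+30)<45); k=q[m]; print('dial',len(k)); t=k[k[:,2]>102]; print(cv2.minAreaRect(t[:,:2].astype(np.float32)),t[:,2].mean())"
```

```text
clock: 38.22
position: [0.4608, -0.0425, 0.2744]
eef_rot: [0.06, 0.998, 0.0, 0.0]
contact_force: [0.2, -0.2, 1.9]
width: 0.0157
grasp_force: 25.0
clock: 39.55
position: [0.4763, -0.2228, 0.4256]
eef_rot: [0.061, 0.998, 0.0, -0.0]
contact_force: [0.1, 0.1, 0.5]
width: 0.044
grasp_force: 0.0
39.55 pos [ 0.4763 -0.2228  0.4256] rot [[-0.993, 0.122, -0.001], [0.122, 0.993, 0.0], [0.001, 0.0, -1.0]] F [0.1 0.1 0.5] w 0.044 0.0
[[-115.86788575   -4.05175879  148.13607371]
 [-109.18195845   -5.34921818  146.49635123]
 [-106.29128856    3.70670043  146.17274523]
 [-114.60107316   -2.43134112  145.97632969]
 [-113.66618532   -3.07811602  145.84785803]
 [-105.28333631   -1.31254427  145.68293878]]
[[-129.  -14.   63.]
 [-100.   12.   75.]]
dial 1278
((-31.403772354125977, -206.1581573486328), (12.364599227905273, 42.397274017333984), 30.1802978515625) 106.87242331659128
```

View pics/c13.png

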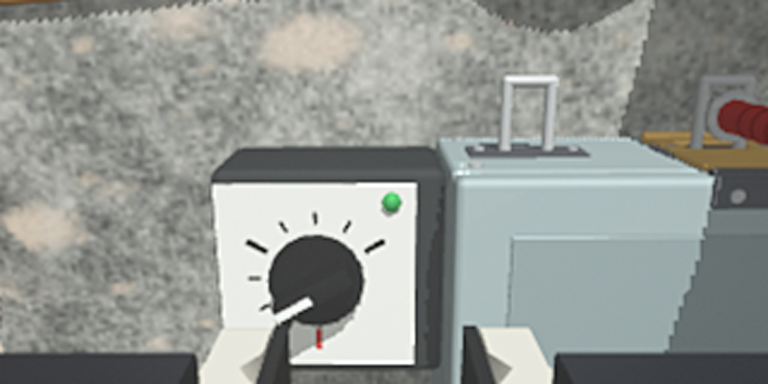

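Pin top is at z ≈ 146, so the flange is seated. The pointer is 60° clockwise from the red mark, so the dial is at 2 and needs three more clicks. I'm checking the dial's centre before gripping it.

```bash
python3 -c "
from h import *
for f in('w13','w11','w6','top0','top6','s13'):
  q=chest(cloud(f))*1000
  n=(abs(q[...,2]-79)<4)&(abs(q[...,0]+30)<80)&(q[...,1]<-138)&(q[...,1]>-290); k=q[n]
  t=q[(q[...,2]>102)&(q[...,2]<112)&(q[...,1]<-160)&(q[...,1]>-240)&(abs(q[...,0]+30)<45)]
  print(f,'plate',np.round(np.percentile(k[:,:2],[1,99],axis=0),1).tolist() if len(k)>20 else 0,'bar',len(t),cv2.minAreaRect(t[:,:2].astype(np.float32)) if len(t)>5 else 0)
"
```

```text
w13 plate [[-85.5, -254.6], [22.2, -140.9]] bar 376 ((-31.403772354125977, -206.1581573486328), (12.364599227905273, 42.397274017333984), 30.1802978515625)
w11 plate [[-86.0, -254.7], [-38.4, -147.0]] bar 14 ((-42.46474838256836, -188.36325073242188), (4.717385768890381, 1.8300871849060059), 19.255165100097656)
w6 plate [[-86.1, -254.9], [9.1, -145.2]] bar 264 ((-31.781436920166016, -204.81640625), (12.337165832519531, 40.536216735839844), 29.81830406188965)
top0 plate [[-84.4, -254.8], [22.9, -145.3]] bar 45 ((-30.424983978271484, -204.90374755859375), (11.020697593688965, 39.92743682861328), 30.685773849487305)
top6 plate [[-7.5, -252.9], [24.1, -145.4]] bar 0 0
s13 plate [[-87.3, -259.5], [21.7, -189.8]] bar 22 ((-30.4720516204834, -206.49610900878906), (12.269200325012207, 48.5115852355957), 29.267070770263672)
```

```bash
python3 -m pendant '[[0.0054,-0.0046,0,0,0,0.037],[0.0054,-0.0046,0,0,0,0.037],[0.0054,-0.0046,0,0,0,0.037],[0.0054,-0.0046,0,0,0,0.037],[0.0054,-0.0046,0,0,0,0.037],[0.0054,-0.0046,0,0,0,0.037],[0.0054,-0.0046,0,0,0,0.037],[0.0054,-0.0046,0,0,0,0.037],[0.0054,-0.0046,0,0,0,0.037],[0.0054,-0.0046,0,0,0,0.037],[0.0054,-0.0046,0,0,0,0.037],[0.0054,-0.0046,0,0,0,0.037],[0.0054,-0.0046,0,0,0,0.037],[0.0054,-0.0046,0,0,0,0.037],[0.0054,-0.0046,0,0,0,0.037],[0.0054,-0.0046,0,0,0,0.037],[0.0054,-0.0046,0,0,0,0.037],[0.0054,-0.0046,0,0,0,0.038],[0,0,0,0,0,0],[0,0,0,0,0,0]]' 0
python3 -c "
from h import *
st(); s=monitor.sense(); m=R.from_quat(s['eef_rot']).as_matrix(); print(np.degrees(np.arctan2(m[1,1],m[0,1])),np.round(s['joint_pos'],2),chest(np.array(s['position']))*1000)"
```

```text
clock: 41.32
position: [0.5156, -0.2547, 0.4261]
eef_rot: [0.834, -0.552, 0.0, -0.0]
contact_force: [-0.4, 0.3, 0.7]
width: 0.044
grasp_force: 0.0
41.32 pos [ 0.5156 -0.2547  0.4261] rot [[0.391, -0.921, 0.0], [-0.921, -0.391, 0.0], [0.0, -0.0, -1.0]] F [-0.4  0.3  0.7] w 0.044 0.0
-156.9997323528266 [-0.12  0.18 -0.18 -0.   -1.21  0.52] [ -31.13300938 -204.31888092  426.1187009 ]
```

```bash
python3 -m pendant '[[0,-0.003,-0.05,0,0,0.002],[0,0,-0.08,0,0,0],[0,0,-0.08,0,0,0],[0,0,-0.08,0,0,0],[0,0,-0.06,0,0,0],[0,0,-0.03,0,0,0],[0,0,-0.0175,0,0,0],[0,0,0,0,0,0],[0,0,0,0,0,0]]'
python3 -m pendant '[[0,0,0,0,0,0],[0,0,0,0,0,0],[0,0,0,0,0,0],[0,0,0,0,0,0],[0,0,0,0,0,0],[0,0,0,0,0,0],[0,0,0,0,0,0]]' -1 25
```

```text
clock: 42.07
position: [0.5159, -0.2567, 0.2677]
eef_rot: [0.836, -0.549, 0.0, -0.0]
contact_force: [0.2, 0.2, 0.3]
width: 0.044
grasp_force: 0.0
clock: 42.65
position: [0.515, -0.2572, 0.2673]
eef_rot: [0.836, -0.548, -0.0, 0.0]
contact_force: [-3.7, -1.0, 4.6]
width: 0.0121
grasp_force: 25.0
```

Gripped at 12 mm. Next a 90° clockwise turn (−z): 15 rows of 6°.

```bash
python3 -m pendant '[[0,0,0,0,0,-0.0333],[0,0,0,0,0,-0.0333],[0,0,0,0,0,-0.0333],[0,0,0,0,0,-0.0333],[0,0,0,0,0,-0.0333],[0,0,0,0,0,-0.0333],[0,0,0,0,0,-0.0333],[0,0,0,0,0,-0.0333],[0,0,0,0,0,-0.0333],[0,0,0,0,0,-0.0333],[0,0,0,0,0,-0.0333],[0,0,0,0,0,-0.0333],[0,0,0,0,0,-0.0333],[0,0,0,0,0,-0.0333],[0,0,0,0,0,-0.0338],[0,0,0,0,0,0],[0,0,0,0,0,0],[0,0,0,0,0,0]]'
python3 -c "
from h import *
s=monitor.sense(); m=R.from_quat(s['eef_rot']).as_matrix(); print(np.degrees(np.arctan2(m[1,1],m[0,1])),s['moment'])"
```

```text
clock: 44.15
position: [0.5155, -0.2573, 0.2673]
eef_rot: [-0.205, 0.979, -0.0, 0.0]
contact_force: [-2.7, -5.8, 4.1]
width: 0.0118
grasp_force: 25.0
113.69299515008254 [-1.97306423  0.68968909 -0.0732871 ]
```

```bash
python3 -m pendant '[[0,0,0,0,0,0],[0,0,0,0,0,0],[0,0,0,0,0,0],[0,0,0,0,0,0],[0,0,0.05,0,0,0],[0,0,0.1,0,0,0],[0,0,0.1,0,0,0],[0,0,0.1,0,0,0],[-0.05,0,0.05,0,0,0],[-0.07,0.03,0,0,0,0],[0,0.03,0,0,0,0],[0,0,0,0,0,0],[0,0,0,0,0,0],[0,0,0,0,0,0]]' 0
python3 -c "
from h import *
st(); p,d,m=snap('wrist','w14'); s,_,_=snap('side','s14'); cv2.imwrite('pics/c14.png',np.vstack([cv2.resize(p[80:260,120:520,::-1],None,fx=1.9,fy=1.9,interpolation=cv2.INTER_CUBIC),cv2.resize(s[130:250,190:390,::-1],(760,250),interpolation=cv2.INTER_CUBIC)]))
for f in('w14','s14'):
  q=chest(cloud(f))*1000
  t=q[(q[...,2]>102)&(q[...,2]<112)&(q[...,1]<-160)&(q[...,1]>-240)&(abs(q[...,0]+30)<45)]; print(len(t),cv2.minAreaRect(t[:,:2].astype(np.float32)) if len(t)>5 else 0)
blanks('s14',(.3,.5,.1,.5))"
```

```text
clock: 45.32
position: [0.4678, -0.2328, 0.4267]
eef_rot: [-0.204, 0.979, 0.0, -0.0]
contact_force: [0.9, 1.1, 0.4]
width: 0.0438
grasp_force: 0.0
45.32 pos [ 0.4678 -0.2328  0.4267] rot [[-0.917, -0.399, -0.0], [-0.399, 0.917, 0.0], [0.0, 0.0, -1.0]] F [0.9 1.1 0.4] w 0.0438 0.0
373 ((-32.40660095214844, -206.1800079345703), (41.20798110961914, 12.03882884979248), 29.856903076171875)
25 ((-29.670101165771484, -206.49903869628906), (38.431888580322266, 19.067285537719727), 28.882131576538086)
px [367. 279.] 173 rect mm [347.9 227.5] [135.8  15.1] 86.9 ztop 13.9 col [192. 145. 137.]
```

View pics/c14.png

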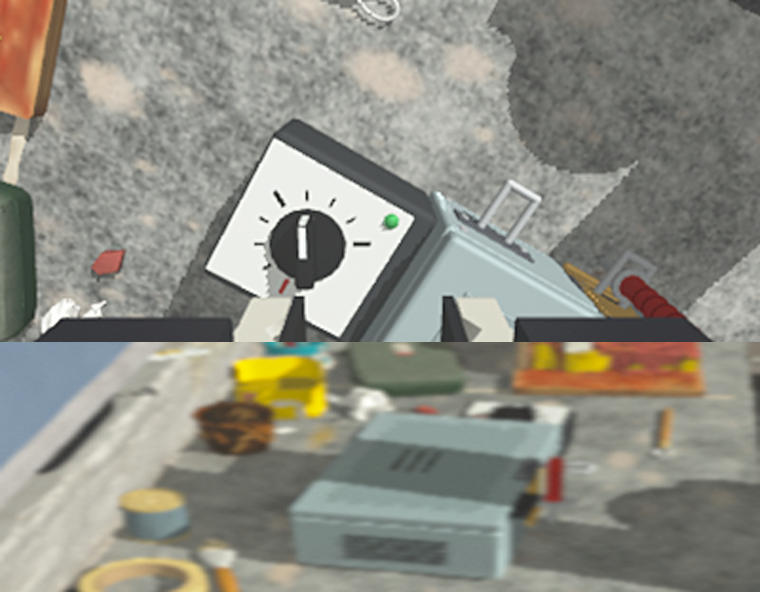

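The pointer at (303,217) is on the mark just past the long four-hour mark, with the bar at 150° clockwise, so the timer reads five. The lid is shut, the hasp is home and the pin stands in the staple.

```bash
python3 -c "
from h import *
print(ticket.sign_off())"
```

```text
the job is handed in; nothing more can be done
None
```

The job is done and handed in: all four blanks lie flat and apart on the rack, the lid is shut with the hasp over the staple and the pin fully home, and the timer was then set to five hours.

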